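# Put the tea tin away in the chest with the folding lid stay

## Robot

A 6-joint arm with a two-finger parallel gripper is mounted at the origin on the work surface. World frame = base frame: x ahead of the robot, y to its left, z up, the work surface at z = 0. Lengths are in mm, angles in rad, forces in N, time in s.
With the tool pointing down it reaches from about 275 to 825 mm from the base axis. Payload 4.9 kg.
Tool frame: the origin (TCP) lies at the very end of the fingers, on their centre line; the grasp point (between the pads) lies r.tcp_to_grasp behind it (r.tcp_to_grasp is the distance from the TCP to the grasp point, in mm); x points along the fingers, z is the direction in which the jaws open and shut, and the axes are right-handed (so a half turn about x gives the same grasp; the last joint's range is limited). The gripper opens to 85 mm and grips with 20 to 120 N. Pads are 22 mm wide; open, the fingers measure 114 mm over their backs; the gripper's body (76 mm by 85 mm) begins 54 mm behind the grasp point. The pads swing forward as they close: fully open they stand 13 mm farther back than shut.
Start: joints at [1.033, 0.326, -0.193, 1.052, 0, 1.437], TCP at [216.1, 505.786, 231.281] pointing down, gripper open.
Joint ranges: [-2.65, 2.65], [-0.97, 1.79], [-1.3, 1.35], [-1.93, 2.1], [-1.47, 1.37], [-3.14, 3.14]. Speed limits (rad/s): [2.57, 2.57, 3.14, 3.14, 3.14, 3.14].

## Interface

Orientations are given as a 3x3 rotation matrix whose columns are the frame's x, y, z axes.
In Python, from station import r gives the robot as it stands.
- The arm moves only by the tool apply_moves, never from a script. Its argument "increments" is a list of rows, each an object with "dp": the shift along the tool's x, y, z in units of 30 mm (1.0 is 30 mm), a list of three; "spin": the turn about the tool's x in units of 5 degrees (1.0 is 5 degrees); "grip": the finger opening in mm, from 0 to 85.4. In form: [{"dp": [tx, ty, tz], "spin": spin, "grip": grip}, ...]. A call has 1 to 5 rows; each row is the pose to reach, as a shift and turn from the pose measured when the call began, along the tool's axes at that moment; what a row does not reach only later rows make up. A row lasts 1/12 s, in which the tool goes at most 41.7 mm and 7.16 degrees, less where a joint would pass 70% of its speed; a pose out of reach is approached as far as the arm can. A call with a gripper value outside its range is refused whole. The fingers move at their own pace and stop on an object; "force" is the grip in N (left out, the last holds). Time passes only in rows, so rows that repeat a pose let the fingers close. It gives the time, the measured TCP pose, the force and the opening at its end, in the units of the state.
- r.sense(): the state, without advancing time (a new reading comes with each control period).
- r.capture(name): name is "scene" or "side" or "wrist"; returns (picture, depth): 400x640x3 uint8, blue, green, red; 400x640 float32, mm along the optical axis (not along the pixel's ray), 0 where there is no reading.
- r.camera_info(name): a dict with "fovy" (degrees; the focal length in pixels is half the picture's height over the tangent of half this angle, whatever the lens; pixels are square), "cx", "cy" (the principal point, pixels), "R" (3x3) and "t" (3): a world point X has camera coordinates R X + t. Camera axes: x right, y down, z forward; pixel columns grow to the right and rows downward; lengths in mm; the calibration is good to about 2 mm. A picture is of the moment at which its call begins: read the wrist's pose just before it. camera_info takes no time and is no camera call; for the wrist camera it gives the pose at the moment of the call.
- r.finish_job(): hands the job in, once; it reports no verdict.
The state is a dict: "clock": time; "joint_pos": joint angles; "qd": joint speeds; "tau": joint torques, N m; "eef_pos": TCP position; "ee_rot": TCP orientation; "contact_force": force on the tool from outside, world axes, zero at the start; "torque": the same for the moment, N m; "finger_gap": opening from 0.0 (shut) to 1.0 (fully open).
Only numpy, scipy, OpenCV 4.12 (cv2) and the standard library are available. Lean on these libraries where they do the work, as an engineer would, in place of code of your own. Each camera call takes 0.05 s, during which the arm holds its last target. There are 200 camera calls.

## Task

Raise the lid of the wooden tea chest and push its folding side stay straight, over centre, so that it locks and props the lid; then gently set the steel tea tin upright and flat on the floor of the chest's empty bay and let go of it. Then break the stay's knee by its handle and lower the lid, without letting it drop, until it is fully shut with the tin inside. Leave the jar, mug and bowl where they are.

Things in the scene. Friction and masses are not known exactly. Their poses are not given: they have to be found in the camera images.
- chest: Dark wood tea chest fixed to the table, 170 (x) by 240 (y) by 90 mm high without its lid, walls and floor 8 mm. Origin: centre of its underside; x points from the front (side of the lid's pull, towards the robot) to the back (hinge side), y to its left, z up. A divider at y = -30 mm, top 68 mm up, parts a small right bay full of paper packets from the empty left bay.
- stay_pivot (a point): Lower pivot of the brass folding stay, outside the chest's right (-y) side, at x = -10, z = 50 mm in its frame. The stay is two flat links, 85.2 mm between pivots, 14 mm wide: the lower one turns about this pivot, the upper one's far end is pinned to the lid's side edge 100 mm from the hinge; a wooden handle sticks out sideways at the knee between them.
- lid (a joint): Lid angle in rad: 0 shut, 1.53 with the stay dead straight (its stop), 1.52 to 1.53 when propped by the locked stay. Lid: dark wood, 170 by 240 by 12 mm, 0.35 kg. The hinge is stiff: let go above about 1.05 rad the lid stays where it is left, lower down it falls.
- knee (a joint): Knee angle of the folding stay in rad: 0 fully folded (lid shut, knee pointing to the front), 2.59 dead straight, 2.69 its stop a little over centre. Above 2.62 it is locked: the lid cannot be lowered. It follows the lid, and is light (a few N at the knee). Drawing the handle 50 mm from locked brings the lid to about 1.3 rad, where it stays.
- lid_hinge (a point): Middle of the lid's hinge line (which runs along the chest's y), at the chest's back upper edge, 90 mm above the table.
- pull (a point): Middle of the lid's pull: a round brass bar 12 mm thick, 100 mm long, parallel to the hinge, 215 mm from it and 6 mm above the lid's lower face (96 mm above the table when shut), on two end rods 45 mm out from the lid's front edge. It moves with the lid, in a circle about the hinge, and can be pinched from above at any lid angle.
- knob (a point): On the axis of the knee's handle: a round wooden bar 14 mm thick, parallel to the hinge, from y = -136 to -194 mm in the chest's frame, this point at -181. It circles the lower pivot: lid shut at x = -94, z = 64 mm, stay straight at x = 38, z = 120, locked 4 mm further back and down. Pushed back and down it locks the stay; drawn to the front and up it breaks the knee and lowers the lid.
- bay (a point): Centre of the empty bay's floor, 8 mm above the table; the bay is 154 mm along the chest's x, 139 mm along its y, and 82 mm from floor to shut lid. Its axes are the chest's.
- tin: Steel tea tin with a paper band, 102 (x) by 62 (y) by 70 mm high, standing upright on the tray beside the chest, 0.15 to 0.3 kg. Origin: centre of its underside; z up, x along its length.
- jar: Bystander: brown glass coffee jar with a brass-coloured cap, 72 mm across, 130 mm tall, standing on the tray. Origin: centre of its underside.
- mug: Bystander: white mug, 84 mm across, 85 mm tall, on the table. Origin: centre of its underside.
- bowl: Bystander: white bowl, 110 mm across, 45 mm tall, on the table. Origin: centre of its underside.

How it is judged:
By the outcome, as a careful person would: the job done as asked, in the order asked, and still so for the second after the job is handed in, with the robot touching nothing.
It also fails if it takes over 72 s, if anything falls off the work surface, if the arm or the gripper's body presses on something with over 40 N, if the wrist force passes 120 N, or if a joint passes its speed limit or range.

## Working session

There is one attempt and no reset: what is moved stays moved. The work goes in short steps, Python scripts to look and compute and a tool call to move; the robot and the scene stay as the last step left them, time stands still between calls to the robot, and variables do not carry over. Pictures are saved under pics/ and viewed, about 8 in all and at most 12, crops included, and the job is handed in when it is done.

Besides the shell and the picture viewer there is one more tool, called after "Call:" by a JSON object that holds its "api" and its "payload", one argument or row to a line. apply_moves: Moves the arm, as the interface text tells. Its arguments: {"type":"object","properties":{"increments":{"type":"array"},"force":{"type":"number"}},"required":["increments"]}

```bash
mkdir -p pics; ls; python3 - <<'E'
from station import r
import cv2,numpy as np
s=r.sense();print(s,r.tcp_to_grasp)
ims=[]
for n in("scene","side"):
    im,d=r.capture(n);np.savez(n+"0.npz",im=im,d=d);ims.append(im);print(n,r.camera_info(n),(d>0).mean())
    cv2.imwrite(f"pics/{n}0.png",im)
E
```

```text
pics
{'clock': 0.0, 'joint_pos': array([ 1.03278790e+00,  3.26939276e-01, -1.93569156e-01,  1.05198689e+00,
        1.89050797e-05,  1.43661047e+00]), 'qd': array([2.50046012e-05, 9.64699076e-04, 1.55245602e-03, 1.44553026e-04,
       9.05213758e-04, 2.87923997e-05]), 'tau': array([-8.94062741e-04, -4.43398798e+01,  2.62441349e+01,  1.53464510e-02,
       -3.67221464e-04,  1.07805724e-05]), 'eef_pos': array([215.79884629, 505.27975665, 230.50992217]), 'ee_rot': array([[-8.86844190e-04, -9.19565573e-01,  3.92935581e-01],
       [-1.44929084e-03,  3.92936505e-01,  9.19564464e-01],
       [-9.99998557e-01,  2.46032463e-04, -1.68119142e-03]]), 'contact_force': array([ 0.15364656,  0.28282489, -0.31953615]), 'torque': array([0.01899421, 0.00592249, 0.01645412]), 'finger_gap': 0.9988965873823511} 18.700000000000003
scene {'fovy': 45.44832114057188, 'cx': 324.93437021407044, 'cy': 205.9365501053819, 'R': array([[ 0.83732401,  0.54646263, -0.01634311],
       [ 0.30103615, -0.48580777, -0.82059006],
       [-0.45636142,  0.68217989, -0.57128351]]), 't': array([-492.11886904,  -56.60621186, 1367.82400293])} 0.995078125
side {'fovy': 48.36077253390027, 'cx': 311.7160576732218, 'cy': 199.84841680696474, 'R': array([[ 0.98821207, -0.15190478, -0.01902204],
       [-0.11997103, -0.69123337, -0.71260324],
       [ 0.09509917,  0.70648522, -0.70130934]]), 't': array([-502.74721267,  174.09536919, 1332.37537683])} 0.99606640625
```

View pics/scene0.png

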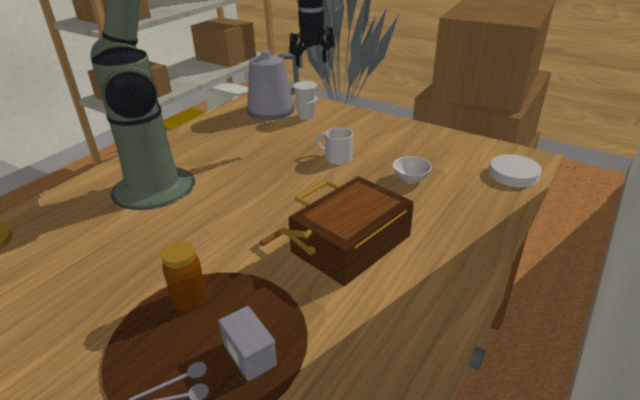

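View pics/side0.png

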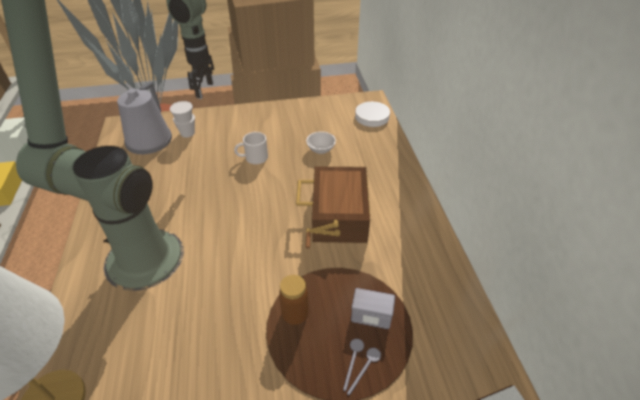

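The scene view shows the shut chest around (350,225), its pull at (318,192) and the stay handle at (275,238). The jar is at (183,275) and the tin on the tray at (248,342). The side view shows the chest at (340,205), handle at (308,240) and tin at (373,308). Next I'll back-project these.

```bash
cat > h.py <<'E'
import numpy as np,cv2
from station import r
def world(d,ci):
    f=200/np.tan(np.radians(ci["fovy"]/2)); v,u=np.mgrid[:400,:640]
    c=np.stack([(u-ci["cx"])/f*d,(v-ci["cy"])/f*d,d],-1)
    return (c-ci["t"])@ci["R"]
def comps(m,amin=40):
    n,l,st,_=cv2.connectedComponentsWithStats(m.astype(np.uint8))
    return [(l==i,st[i]) for i in range(1,n) if st[i,4]>=amin]
def rect(P): 
    (c,s,a)=cv2.minAreaRect(P[:,:2].astype(np.float32)); return np.round(c,1),np.round(s,1),round(a,2)
E
python3 - <<'E'
from h import *
for n in("scene","side"):
    z=np.load(n+"0.npz");W=world(z["d"],r.camera_info(n));Z=W[...,2]
    inr=(W[...,0]>250)&(W[...,0]<950)&(abs(W[...,1])<600)&(z["d"]>0)
    print(n,"table",np.median(Z[inr&(abs(Z)<15)]))
    for lo,hi in((4,25),(35,58),(66,92),(92,112),(118,160)):
        for m,st in comps(inr&(Z>lo)&(Z<hi)):
            P=W[m];print(lo,hi,st,*rect(P),"z",np.round(np.median(P[:,2]),1))
E
```

```text
scene table 0.8748561599903782
4 25 [325 151  27  13 159] [374.9 396.8] [80.9 39.9] 27.13 z 14.4
4 25 [396 163  30  12 225] [595.2 444.9] [82.2 40.4] 22.27 z 16.3
4 25 [489 164  51  23 342] [852.3 560. ] [138.8  66.8] 5.45 z 14.5
4 25 [397 175  25   7  43] [617.1 386.1] [67.5 21. ] 23.88 z 17.9
4 25 [289 228 122  57 826] [653.4  29.1] [294.3 150.7] 41.03 z 14.9
4 25 [  101   272   206   128 17371] [ 512.6 -294.4] [377.8 317.8] 33.08 z 6.2
35 58 [330 135  16   4  43] [341.4 450.5] [46.8 14.9] 34.71 z 54.3
35 58 [325 143  27  11 177] [374.8 396.3] [79.9 38.8] 26.31 z 46.4
35 58 [392 156  39  22 303] [603.8 420.4] [107.9 110.6] 81.47 z 42.2
35 58 [287 217 125  57 880] [656.6  27.3] [298.2 140.9] 43.85 z 47.9
35 58 [167 279  38  24 309] [ 438.5 -273.7] [71.3 34.4] 56.03 z 46.7
35 58 [220 328  55  44 443] [ 624.2 -327.7] [113.1  51.3] 9.64 z 47.1
66 92 [318 127  35  19 370] [358.8 420.4] [ 85.2 101. ] 56.61 z 76.3
66 92 [ 260  206  153   57 1223] [633.4   7.3] [360.8 144.5] 43.48 z 77.8
66 92 [164 265  38  26 380] [ 437.  -272.6] [71.9 39.7] 56.0 z 79.0
66 92 [ 218  306   57   54 1733] [ 
[... 907 characters left out ...]
.4
35 58 [281 305  27  15 129] [ 421.1 -285.4] [26.4 67.6] 87.54 z 46.6
35 58 [351 311  40  12 192] [ 609.  -329.1] [ 7.6 99.7] 68.45 z 46.9
66 92 [235 132  32  19 265] [357.7 424.3] [ 88.9 100.7] 64.8 z 77.0
66 92 [305 221  29  27 254] [514.1 -47. ] [106.8  56. ] 29.8 z 75.4
66 92 [337 221  33   9 198] [625.9 -44.7] [ 9.9 93.6] 81.05 z 79.0
66 92 [352 288  43  29 915] [ 619.6 -302.9] [ 65.5 101.8] 68.02 z 76.4
66 92 [280 296  28  17 159] [ 422.3 -284.5] [69.3 29.9] 0.3 z 79.7
92 112 [ 296  166   74   61 3319] [585.7  77. ] [265.  222.3] 79.15 z 103.8
92 112 [279 290  29  18 171] [ 418.3 -280.1] [37.7 70.5] 75.12 z 105.5
118 160 [280 274  25  26 516] [ 422.7 -263. ] [61.9 61.5] 27.76 z 136.4
```

```bash
python3 - <<'E'
from h import *
for n in("scene","side"):
    z=np.load(n+"0.npz");W=world(z["d"],r.camera_info(n));Z=W[...,2]
    inr=(W[...,0]>400)&(W[...,0]<850)&(W[...,1]>-200)&(W[...,1]<300)&(z["d"]>0)
    m=(inr&(Z>96)&(Z<110)).astype(np.uint8)
    mo=cv2.morphologyEx(m,cv2.MORPH_OPEN,np.ones((13,13)))
    P=W[mo>0];c,s,a=rect(P);print(n,"lid",c,s,a,np.median(P[:,2]))
    yaw=np.radians(a-90); ex=np.array([np.cos(yaw),np.sin(yaw)]);ey=np.array([-ex[1],ex[0]])
    loc=(W[...,:2]-c)@np.stack([ex,ey],1)
    # pull bar: front points; handle: right points
    q=inr&(loc[...,0]<-110)&(loc[...,0]>-160)&(abs(loc[...,1])<40)&(Z>80);print("pull n",q.sum(),np.median(loc[q],0),np.percentile(Z[q],[50,90]))
    q=inr&(loc[...,1]<-145)&(loc[...,1]>-215)&(Z>40);L=loc[q];print("knob n",q.sum(),np.median(L,0),L.min(0),L.max(0),np.median(Z[q]))
E
```

```text
scene lid [607.1  78.8] [241.3 178.5] 78.87 103.37147521649364
pull n 133 [-123.52163378   -0.73487288] [ 99.86807836 102.69198713]
knob n 134 [ -86.10091808 -172.26909607] [ -96.91156519 -195.2750908 ] [ -80.04277272 -145.29004378] 68.38635366847024
side lid [613.6  80.3] [247.1 166.1] 80.58 104.09124459525032
pull n 69 [-131.92921806   -0.40347965] [102.25153321 104.86095803]
knob n 69 [-101.18305004 -175.2486018 ] [-107.45318679 -194.99056815] [ -93.28545782 -145.39699179] 69.8484450276359
```

Call:
{"api": "apply_moves", "payload": {
  "increments": [
    {"dp": [0,-1.1,-0.74],"spin": 0,"grip": 60},
    {"dp": [0,-2.2,-1.47],"spin": 0,"grip": 60},
    {"dp": [0,-3.4,-2.2],"spin": 0,"grip": 60},
    {"dp": [0,-4.5,-2.95],"spin": 0,"grip": 60},
    {"dp": [0,-5.4,-3.5],"spin": 0,"grip": 60}
  ]
}}

```text
clock: 0.52
eef_pos: [324.0, 342.6, 230.4]
ee_rot: [[-0.001, -0.919, 0.393], [-0.002, 0.393, 0.919], [-1.0, 0.0, -0.003]]
contact_force: [1.1, 0.3, -0.9]
finger_gap: 0.702
```

Call:
{"api": "apply_moves", "payload": {
  "increments": [
    {"dp": [0,-1.1,-0.74],"spin": 0,"grip": 60},
    {"dp": [0,-2.2,-1.47],"spin": 0,"grip": 60},
    {"dp": [0,-3.4,-2.2],"spin": 0,"grip": 60},
    {"dp": [0,-4.5,-2.95],"spin": 0,"grip": 60},
    {"dp": [0,-5.4,-3.5],"spin": 0,"grip": 60}
  ]
}}

```text
clock: 0.93
eef_pos: [432.5, 179.8, 230.5]
ee_rot: [[-0.001, -0.919, 0.395], [-0.003, 0.395, 0.919], [-1.0, 0.0, -0.003]]
contact_force: [1.1, 1.8, -0.1]
finger_gap: 0.699
```

Call:
{"api": "apply_moves", "payload": {
  "increments": [
    {"dp": [0,-1.1,-0.74],"spin": 1.4,"grip": 60},
    {"dp": [0,-2,-1.3],"spin": 2.8,"grip": 60},
    {"dp": [0,-2.6,-1.7],"spin": 4.2,"grip": 60},
    {"dp": [0,-2.6,-1.7],"spin": 5.6,"grip": 60},
    {"dp": [0,-2.6,-1.7],"spin": 7,"grip": 60}
  ]
}}

```text
clock: 1.35
eef_pos: [484.5, 100.5, 230.1]
ee_rot: [[-0.002, -0.518, 0.855], [-0.003, 0.855, 0.518], [-1.0, -0.001, -0.004]]
contact_force: [-0.5, 0.1, -0.4]
finger_gap: 0.7
```

Call:
{"api": "apply_moves", "payload": {
  "increments": [
    {"dp": [0,0,0],"spin": 1.4,"grip": 60},
    {"dp": [0,0,0],"spin": 2.8,"grip": 60},
    {"dp": [0,0,0],"spin": 4.2,"grip": 60},
    {"dp": [0,0,0],"spin": 5.6,"grip": 60},
    {"dp": [0,0,0],"spin": 7,"grip": 60}
  ]
}}

```text
clock: 1.77
eef_pos: [484.2, 100.4, 229.7]
ee_rot: [[-0.003, 0.072, 0.997], [-0.003, 0.997, -0.072], [-1.0, -0.003, -0.003]]
contact_force: [0.2, -0.5, 0.5]
finger_gap: 0.705
```

```bash
cat >> h.py <<'E'
C=np.array([611,79.5]);YAW=np.radians(-10.5)
def ch(x,y): return C+np.array([[np.cos(YAW),-np.sin(YAW)],[np.sin(YAW),np.cos(YAW)]])@[x,y]
def to(p,yaw=None):
    """print move from the measured pose to TCP world p; jaw (tool z) yaw in deg"""
    s=r.sense();R=s["ee_rot"];d=(np.array(p)-s["eef_pos"])@R/30
    j=np.degrees(np.arctan2(R[1,2],R[0,2]))
    print("dp",d.round(2),"spin",None if yaw is None else round((((j-yaw)+90)%180-90)/5,2),"jaw",j.round(1),"tcp",s["eef_pos"].round(1),"t",round(s["clock"],2),"F",s["contact_force"].round(1),"gap",round(85.4*s["finger_gap"],1))
E
python3 - <<'E'
from h import *
to([*ch(-130,0),170],-10.5)
im,d=r.capture("wrist");ci=r.camera_info("wrist");np.savez("w0.npz",im=im,d=d,**ci)
cv2.imwrite("pics/w0.png",im);print(ci)
E
```

```text
dp [ 1.99  0.1  -0.03] spin 1.27 jaw -4.1 tcp [484.2 100.4 229.7] t 1.77 F [ 0.2 -0.5  0.5] gap 60.2
{'fovy': 59.27627993192515, 'cx': 324.8628637750958, 'cy': 201.5162851183771, 'R': array([[ 0.99708549, -0.07623406, -0.00298342],
       [-0.07140313, -0.94624628,  0.31546721],
       [-0.02687239, -0.31433475, -0.94893179]]), 't': array([-474.69182119,   89.76201558,  423.74825694])}
```

View pics/w0.png

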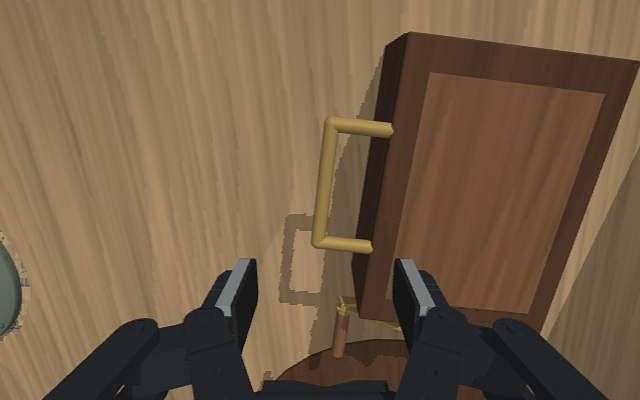

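The wrist view shows the pull bar from (331,120) to (318,243), the lid with corners at about (410,32), (638,62) and (361,318), and the handle at (340,330). Next I'll cast rays to fix the chest pose.

```bash
python3 - <<'E'
from h import *
z=np.load("w0.npz");f=200/np.tan(np.radians(z["fovy"]/2));R,t=z["R"],z["t"];o=-R.T@t
def cast(u,v,h):
    d=R.T@[(u-z["cx"])/f,(v-z["cy"])/f,1];return (o+d*(h-o[2])/d[2])[:2].round(1)
a,b=cast(328.5,140,96),cast(321,225,96);print("bar pts",a,b,"yaw",np.degrees(np.arctan2(*(a-b)[::-1]))-90)
print("bar ends",cast(330,119,96),cast(318,245,96))
p,q,s=cast(410,32,102),cast(639,62,102),cast(361,318,102);print("lid",p,q,s,np.linalg.norm(p-s),np.degrees(np.arctan2(*(p-s)[::-1]))-90)
print("expected pull",ch(-130,0),"corner FL",ch(-85,120),"FR",ch(-85,-120))
W=world(z["d"],dict(fovy=z["fovy"],cx=z["cx"],cy=z["cy"],R=R,t=t));print(W[180,325],W[200,470], W[335,340])
E
```

```text
bar pts [490.  140.8] [478.4  69.7] yaw -9.26619410764188
bar ends [492.3 156.7] [474.3  51.4]
lid [552.2 212.3] [715.2 180.2] [507.7 -21.5] 237.9972478832476 -10.776414883678399
expected pull [483.17686202 103.19061831] corner FL [549.29159592 212.98060857] FR [505.5550698  -23.00056924]
[484.95344951 110.61084406 103.031881  ] [599.75453687  85.53928892 103.9304111 ] [487.11113852 -62.70611322  72.66810727]
```

Call:
{"api": "apply_moves", "payload": {
  "increments": [
    {"dp": [1.2,0.1,0],"spin": 0.6,"grip": 42},
    {"dp": [2.4,0.1,0],"spin": 1.25,"grip": 42},
    {"dp": [3.5,0.1,0],"spin": 1.25,"grip": 42},
    {"dp": [3.5,0.1,0],"spin": 1.25,"grip": 42}
  ]
}}

```text
clock: 2.15
eef_pos: [479.0, 102.8, 119.1]
ee_rot: [[-0.014, 0.182, 0.983], [-0.004, 0.983, -0.182], [-1.0, -0.006, -0.013]]
contact_force: [-1.4, -0.8, -0.3]
finger_gap: 0.493
```

```bash
sed -i 's/^C=.*/C=np.array([612.5,80]);YAW=np.radians(-10.3)/' h.py; python3 - <<'E'
from h import *
to([*ch(-130,0),77.3],-10.3)
# lid arc in tool units: x down, z along chest x if jaw=-10.3
for th in np.arange(0,1.521,0.08):
    print(round(th,2),"fwd",((215-215*np.cos(th)+6*np.sin(th))/30).round(2),"up",((215*np.sin(th)+6*np.cos(th)-6)/30).round(2),end=" | ")
E
```

```text
dp [1.39 0.06 0.2 ] spin -0.03 jaw -10.5 tcp [479.  102.8 119.1] t 2.15 F [-1.4 -0.8 -0.3] gap 42.1
0.0 fwd 0.0 up 0.0 | 0.08 fwd 0.04 up 0.57 | 0.16 fwd 0.12 up 1.14 | 0.24 fwd 0.25 up 1.7 | 0.32 fwd 0.43 up 2.24 | 0.4 fwd 0.64 up 2.78 | 0.48 fwd 0.9 up 3.29 | 0.56 fwd 1.2 up 3.78 | 0.64 fwd 1.54 up 4.24 | 0.72 fwd 1.91 up 4.68 | 0.8 fwd 2.32 up 5.08 | 0.88 fwd 2.75 up 5.45 | 0.96 fwd 3.22 up 5.79 | 1.04 fwd 3.71 up 6.08 | 1.12 fwd 4.22 up 6.34 | 1.2 fwd 4.76 up 6.55 | 1.28 fwd 5.3 up 6.72 | 1.36 fwd 5.86 up 6.85 | 1.44 fwd 6.43 up 6.93 | 1.52 fwd 7.0 up 6.97 |
```

Call:
{"api": "apply_moves", "payload": {
  "increments": [
    {"dp": [0.7,0.06,0.2],"spin": 0,"grip": 42},
    {"dp": [1.38,0.06,0.2],"spin": 0,"grip": 42},
    {"dp": [1.38,0.06,0.2],"spin": 0,"grip": 20},
    {"dp": [1.38,0.06,0.2],"spin": 0,"grip": 5},
    {"dp": [1.38,0.06,0.2],"spin": 0,"grip": 5}
  ],
  "force": 40
}}

```text
clock: 2.57
eef_pos: [483.0, 103.7, 78.8]
ee_rot: [[-0.017, 0.181, 0.983], [-0.003, 0.984, -0.181], [-1.0, -0.006, -0.016]]
contact_force: [-5.5, -0.0, -2.1]
finger_gap: 0.117
```

Call:
{"api": "apply_moves", "payload": {
  "increments": [
    {"dp": [0,0,0],"spin": 0,"grip": 5},
    {"dp": [0,0,0],"spin": 0,"grip": 5},
    {"dp": [0,0,0],"spin": 0,"grip": 5}
  ]
}}

```text
clock: 2.82
eef_pos: [483.1, 103.7, 79.9]
ee_rot: [[-0.017, 0.18, 0.983], [-0.003, 0.984, -0.181], [-1.0, -0.006, -0.016]]
contact_force: [-3.3, -0.2, 0.2]
finger_gap: 0.121
```

```bash
python3 - <<'E'
from h import *
to([*ch(-130,0),77.3],-10.3);print(r.sense()["ee_rot"].round(3).tolist())
E
```

```text
dp [ 0.09 -0.    0.05] spin -0.02 jaw -10.4 tcp [483.1 103.7  79.9] t 2.82 F [-3.3 -0.2  0.2] gap 10.3
[[-0.017, 0.18, 0.983], [-0.003, 0.984, -0.181], [-1.0, -0.006, -0.016]]
```

Call:
{"api": "apply_moves", "payload": {
  "increments": [
    {"dp": [-0.57,0,0.03],"spin": 0,"grip": 5},
    {"dp": [-1.14,0,0.1],"spin": 0,"grip": 5},
    {"dp": [-1.7,0,0.22],"spin": 0,"grip": 5},
    {"dp": [-2.25,0,0.39],"spin": 0,"grip": 5},
    {"dp": [-2.79,0,0.6],"spin": 0,"grip": 5}
  ]
}}

```text
clock: 3.23
eef_pos: [502.1, 100.0, 164.5]
ee_rot: [[-0.017, 0.18, 0.983], [-0.005, 0.984, -0.181], [-1.0, -0.008, -0.016]]
contact_force: [0.5, -1.9, -3.3]
finger_gap: 0.123
```

```bash
cat >> h.py <<'E'
def lid():
    """lid angle from the TCP while holding the pull; next arc rows"""
    s=r.sense();R=s["ee_rot"];g=s["eef_pos"]-18.7*R[:,0];ex=np.array([np.cos(YAW),np.sin(YAW)])
    lx=(g[:2]-C)@ex-85;lz=g[2]-90
    th=np.arctan2(lz,-lx)-np.arctan2(6,215);print("theta",th.round(3),"rad",np.hypot(lx,lz).round(1),"F",s["contact_force"].round(1),"t",s["clock"])
    return th
def arc(ths):
    s=r.sense();R=s["ee_rot"];ex=np.array([np.cos(YAW),np.sin(YAW)])
    for th in ths:
        x=85-215*np.cos(th)+6*np.sin(th);z=90+215*np.sin(th)+6*np.cos(th)
        p=np.array([*(C+ex*x),z])+18.7*R[:,0]
        print(round(th,2),((p-s["eef_pos"])@R/30).round(2))
E
python3 - <<'E'
from h import *
t=lid();arc(np.arange(t+.1,1.54,.08))
E
```

```text
theta 0.414 rad 217.9 F [ 0.5 -1.9 -3.3] t 3.2333
0.51 [-0.6  -0.01  0.41]
0.59 [-1.08 -0.01  0.72]
0.67 [-1.54 -0.01  1.07]
0.75 [-1.97 -0.02  1.45]
0.83 [-2.37 -0.02  1.86]
0.91 [-2.73 -0.02  2.31]
0.99 [-3.05 -0.02  2.78]
1.07 [-3.34 -0.02  3.27]
1.15 [-3.59 -0.02  3.79]
1.23 [-3.79 -0.02  4.33]
1.31 [-3.95 -0.03  4.88]
1.39 [-4.07 -0.02  5.44]
1.47 [-4.14 -0.02  6.01]
```

Call:
{"api": "apply_moves", "payload": {
  "increments": [
    {"dp": [-0.62,0,0.36],"spin": 0,"grip": 5},
    {"dp": [-1.1,0,0.67],"spin": 0,"grip": 5},
    {"dp": [-1.56,0,1.02],"spin": 0,"grip": 5},
    {"dp": [-2.0,0,1.4],"spin": 0,"grip": 5},
    {"dp": [-2.4,0,1.81],"spin": 0,"grip": 5}
  ]
}}

```text
clock: 3.65
eef_pos: [553.1, 90.3, 237.2]
ee_rot: [[-0.023, 0.18, 0.983], [-0.005, 0.984, -0.18], [-1.0, -0.009, -0.022]]
contact_force: [-12.9, -1.6, 6.7]
finger_gap: 0.123
```

Call:
{"api": "apply_moves", "payload": {
  "increments": [
    {"dp": [-0.35,0,0.45],"spin": 0,"grip": 5},
    {"dp": [-0.68,0,0.92],"spin": 0,"grip": 5},
    {"dp": [-0.97,0,1.41],"spin": 0,"grip": 5},
    {"dp": [-1.22,0,1.93],"spin": 0,"grip": 5},
    {"dp": [-1.42,0,2.47],"spin": 0,"grip": 5}
  ]
}}

```text
clock: 4.07
eef_pos: [626.6, 76.4, 281.7]
ee_rot: [[-0.022, 0.18, 0.983], [-0.007, 0.984, -0.18], [-1.0, -0.011, -0.021]]
contact_force: [-7.4, -2.9, 11.2]
finger_gap: 0.121
```

```bash
python3 - <<'E'
from h import *
t=lid();arc([t,1.31,1.39,1.46,1.5,1.51])
E
```

```text
theta 1.221 rad 221.7 F [-7.4 -2.9 11.2] t 4.0667
1.22 [0.21 0.03 0.07]
1.31 [0.02 0.03 0.68]
1.39 [-0.1   0.03  1.24]
1.46 [-0.17  0.03  1.74]
1.5 [-0.19  0.03  2.03]
1.51 [-0.2   0.03  2.1 ]
```

Call:
{"api": "apply_moves", "payload": {
  "increments": [
    {"dp": [-0.13,0.02,0.6],"spin": 0,"grip": 5},
    {"dp": [-0.22,0.02,1.15],"spin": 0,"grip": 5},
    {"dp": [-0.3,0.02,1.6],"spin": 0,"grip": 5},
    {"dp": [-0.3,0.02,1.98],"spin": 0,"grip": 5},
    {"dp": [-0.3,0.02,1.98],"spin": 0,"grip": 5}
  ]
}}

```text
clock: 4.48
eef_pos: [688.4, 64.7, 292.4]
ee_rot: [[-0.016, 0.181, 0.983], [-0.009, 0.983, -0.181], [-1.0, -0.012, -0.014]]
contact_force: [0.6, -3.2, 5.6]
finger_gap: 0.118
```

```bash
python3 - <<'E'
from h import *
t=lid()
im,d=r.capture("scene");np.savez("s1.npz",im=im,d=d)
cv2.imwrite("pics/s1.png",cv2.resize(im[110:310,180:500],None,fx=2.5,fy=2.5))
E
```

```text
theta 1.51 rad 221.2 F [ 0.6 -3.2  5.6] t 4.4833
```

View pics/s1.png

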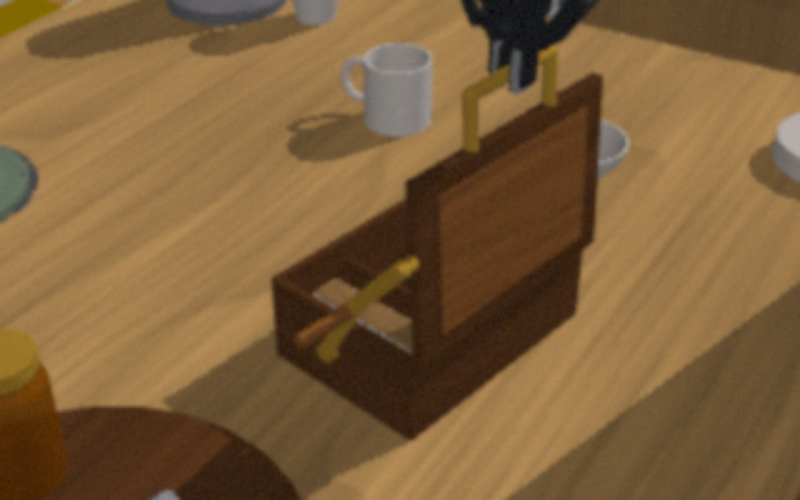

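The lid is raised to about 1.51 rad, with the stay nearly straight and its handle at crop (325,328). I'll let go of the pull and work out the stay kinematics.

Call:
{"api": "apply_moves", "payload": {
  "increments": [
    {"dp": [0,0,0],"spin": 0,"grip": 20},
    {"dp": [0,0,0],"spin": 0,"grip": 42},
    {"dp": [-0.6,0,0],"spin": 0,"grip": 42},
    {"dp": [-1.5,0,0],"spin": 0,"grip": 42},
    {"dp": [-1.7,0,0],"spin": 0,"grip": 42}
  ]
}}

```text
clock: 4.95
eef_pos: [689.8, 65.5, 347.8]
ee_rot: [[-0.01, 0.181, 0.983], [-0.009, 0.983, -0.181], [-1.0, -0.011, -0.008]]
contact_force: [0.2, -0.4, 1.1]
finger_gap: 0.49
```

```bash
cat >> h.py <<'E'
L=85.2
def knob(th):
    B=np.array([85-100*np.cos(th)+6*np.sin(th),90+100*np.sin(th)+6*np.cos(th)]);A=np.array([-10,50.])
    d=B-A;D=np.hypot(*d);hh=np.sqrt(max(L*L-D*D/4,0));n=np.array([-d[1],d[0]])/D
    return (A+B)/2+n*hh
def tk(x,z,yaw=-10.3): to([*ch(x,-181),z-18.7],yaw)
E
python3 - <<'E'
from h import *
for th in(0,1.3,1.45,1.49,1.5,1.51,1.52,1.53):print(th,knob(th).round(1))
k=knob(1.505);tk(k[0],240);tk(*k)
im,d=r.capture("scene");W=world(d,r.camera_info("scene"));v,u=np.mgrid[:400,:640]
ex=np.array([np.cos(YAW),np.sin(YAW)]);ey=np.array([-ex[1],ex[0]]);loc=(W[...,:2]-C)@np.stack([ex,ey],1)
q=(loc[...,1]<-145)&(loc[...,1]>-195)&(abs(loc[...,0])<130)&(W[...,2]>40)&(W[...,2]<200)
print(q.sum(),np.median(loc[q],0),np.median(W[q][:,2]))
E
```

```text
0 [-94.   64.1]
1.3 [ -2.6 134.9]
1.45 [ 17.9 130.5]
1.49 [ 25.  127.7]
1.5 [ 27.1 126.7]
1.51 [ 29.4 125.5]
1.52 [ 32.3 124. ]
1.53 [ 38.5 120.1]
dp [ 4.29 -5.98 -1.64] spin -0.02 jaw -10.4 tcp [689.8  65.5 347.8] t 4.95 F [ 0.2 -0.4  1.1] gap 41.9
dp [ 8.09 -5.94 -1.61] spin -0.02 jaw -10.4 tcp [689.8  65.5 347.8] t 4.95 F [ 0.2 -0.4  1.1] gap 41.9
156 [  31.17156056 -170.74563311] 129.72050849473015
```

Call:
{"api": "apply_moves", "payload": {
  "increments": [
    {"dp": [0,-1.3,-0.36],"spin": 0,"grip": 42},
    {"dp": [0,-2.6,-0.7],"spin": 0,"grip": 42},
    {"dp": [0,-3.9,-1.06],"spin": 0,"grip": 42},
    {"dp": [0,-5.2,-1.4],"spin": 0,"grip": 42},
    {"dp": [0,-5.97,-1.63],"spin": 0,"grip": 42}
  ]
}}

```text
clock: 5.42
eef_pos: [607.8, -104.6, 349.3]
ee_rot: [[-0.009, 0.183, 0.983], [-0.01, 0.983, -0.183], [-1.0, -0.012, -0.007]]
contact_force: [0.4, 0.1, -0.5]
finger_gap: 0.492
```

Call:
{"api": "apply_moves", "payload": {
  "increments": [
    {"dp": [1.2,0,0],"spin": 0,"grip": 42},
    {"dp": [2.4,0,0],"spin": 0,"grip": 42},
    {"dp": [3.6,0,0],"spin": 0,"grip": 42},
    {"dp": [4.8,0,0],"spin": 0,"grip": 42},
    {"dp": [5,0,0],"spin": 0,"grip": 42}
  ]
}}

```text
clock: 5.83
eef_pos: [601.8, -104.9, 192.2]
ee_rot: [[-0.02, 0.183, 0.983], [-0.007, 0.983, -0.183], [-1.0, -0.01, -0.018]]
contact_force: [-1.6, 1.4, 0.1]
finger_gap: 0.491
```

```bash
python3 - <<'E'
from h import *
tk(*knob(1.505))
E
```

```text
dp [2.82 0.12 0.24] spin -0.05 jaw -10.5 tcp [ 601.8 -104.9  192.2] t 5.83 F [-1.6  1.4  0.1] gap 41.9
```

Call:
{"api": "apply_moves", "payload": {
  "increments": [
    {"dp": [1,0.12,0.24],"spin": 0,"grip": 42},
    {"dp": [1.9,0.12,0.24],"spin": 0,"grip": 42},
    {"dp": [2.75,0.12,0.24],"spin": 0,"grip": 42},
    {"dp": [2.75,0.12,0.24],"spin": 0,"grip": 42}
  ]
}}

```text
clock: 6.17
eef_pos: [604.7, -102.1, 105.3]
ee_rot: [[-0.027, 0.182, 0.983], [-0.004, 0.983, -0.183], [-1.0, -0.009, -0.026]]
contact_force: [-2.4, 0.6, -0.7]
finger_gap: 0.491
```

Call:
{"api": "apply_moves", "payload": {
  "increments": [
    {"dp": [0,0,0],"spin": 0,"grip": 5},
    {"dp": [0,0,0],"spin": 0,"grip": 5},
    {"dp": [0,0,0],"spin": 0,"grip": 5},
    {"dp": [0,0,0],"spin": 0,"grip": 5}
  ],
  "force": 30
}}

```text
clock: 6.5
eef_pos: [605.9, -102.2, 107.1]
ee_rot: [[-0.025, 0.182, 0.983], [-0.005, 0.983, -0.182], [-1.0, -0.009, -0.023]]
contact_force: [0.3, 0.3, -0.1]
finger_gap: 0.149
```

```bash
python3 - <<'E'
from h import *
for k in (knob(1.505),knob(1.52),knob(1.53),(42,116)):tk(*k)
E
```

```text
dp [-0.01 -0.02  0.07] spin -0.04 jaw -10.5 tcp [ 605.9 -102.2  107.1] t 6.5 F [ 0.3  0.3 -0.1] gap 12.7
dp [ 0.06 -0.02  0.21] spin -0.04 jaw -10.5 tcp [ 605.9 -102.2  107.1] t 6.5 F [ 0.3  0.3 -0.1] gap 12.7
dp [ 0.18 -0.01  0.42] spin -0.04 jaw -10.5 tcp [ 605.9 -102.2  107.1] t 6.5 F [ 0.3  0.3 -0.1] gap 12.7
dp [ 0.32 -0.01  0.54] spin -0.04 jaw -10.5 tcp [ 605.9 -102.2  107.1] t 6.5 F [ 0.3  0.3 -0.1] gap 12.7
```

Call:
{"api": "apply_moves", "payload": {
  "increments": [
    {"dp": [0.06,0,0.2],"spin": 0,"grip": 5},
    {"dp": [0.15,0,0.35],"spin": 0,"grip": 5},
    {"dp": [0.26,0,0.5],"spin": 0,"grip": 5},
    {"dp": [0.36,0,0.6],"spin": 0,"grip": 5},
    {"dp": [0.4,0,0.65],"spin": 0,"grip": 5}
  ]
}}

```text
clock: 6.92
eef_pos: [619.6, -104.8, 96.9]
ee_rot: [[-0.035, 0.182, 0.983], [-0.004, 0.983, -0.182], [-0.999, -0.01, -0.033]]
contact_force: [-24.2, 4.8, 29.4]
finger_gap: 0.156
```

```bash
python3 - <<'E'
from h import *
tk(42,116)
E
```

```text
dp [-0.02 -0.02  0.06] spin -0.04 jaw -10.5 tcp [ 619.6 -104.8   96.9] t 6.92 F [-24.2   4.8  29.4] gap 13.3
```

Call:
{"api": "apply_moves", "payload": {
  "increments": [
    {"dp": [0,0,0],"spin": 0,"grip": 5},
    {"dp": [0,0,0],"spin": 0,"grip": 5}
  ]
}}

```text
clock: 7.08
eef_pos: [618.2, -104.7, 97.9]
ee_rot: [[-0.037, 0.182, 0.983], [-0.004, 0.983, -0.182], [-0.999, -0.011, -0.036]]
contact_force: [-4.9, 1.0, 2.0]
finger_gap: 0.153
```

Call:
{"api": "apply_moves", "payload": {
  "increments": [
    {"dp": [0,0,0],"spin": 0,"grip": 42},
    {"dp": [0,0,0],"spin": 0,"grip": 42},
    {"dp": [-0.5,0,0],"spin": 0,"grip": 42},
    {"dp": [-1.5,0,0],"spin": 0,"grip": 42},
    {"dp": [-2.7,0,0],"spin": 0,"grip": 42}
  ]
}}

```text
clock: 7.5
eef_pos: [620.6, -104.2, 178.0]
ee_rot: [[-0.04, 0.182, 0.983], [-0.003, 0.983, -0.182], [-0.999, -0.01, -0.039]]
contact_force: [0.8, -0.4, 0.1]
finger_gap: 0.489
```

Call:
{"api": "apply_moves", "payload": {
  "increments": [
    {"dp": [-1.2,0,0],"spin": 0,"grip": 60},
    {"dp": [-2.4,0,0],"spin": 0,"grip": 75},
    {"dp": [-3,0,0],"spin": 0,"grip": 85},
    {"dp": [-3,0,0],"spin": 0,"grip": 85}
  ]
}}

```text
clock: 7.83
eef_pos: [627.8, -104.8, 274.4]
ee_rot: [[-0.028, 0.182, 0.983], [-0.006, 0.983, -0.182], [-1.0, -0.011, -0.027]]
contact_force: [-0.0, -0.0, 0.4]
finger_gap: 0.991
```

```bash
cat >> h.py <<'E'
def seek(name="scene",png=None,crop=None,sc=2.5):
    im,d=r.capture(name);W=world(d,r.camera_info(name))
    if png:
        c=im if crop is None else im[crop[0]:crop[1],crop[2]:crop[3]]
        cv2.imwrite(png,cv2.resize(c,None,fx=sc,fy=sc) if crop else c)
    ex=np.array([np.cos(YAW),np.sin(YAW)]);ey=np.array([-ex[1],ex[0]]);return W,(W[...,:2]-C)@np.stack([ex,ey],1),im
E
python3 - <<'E'
from h import *
W,loc,im=seek("scene","pics/s2.png",(110,310,180,500))
q=(loc[...,1]<-145)&(loc[...,1]>-195)&(abs(loc[...,0])<130)&(W[...,2]>40)&(W[...,2]<150)
print("knob",q.sum(),np.median(loc[q],0),np.median(W[q][:,2]))
to([620,-303,250],68)
E
```

```text
knob 152 [  42.07145199 -171.9293902 ] 122.60133614627732
dp [ 0.75 -6.54  1.01] spin -15.7 jaw -10.5 tcp [ 626.6 -104.5  271.3] t 7.88 F [ 0.7  0.4 -0.2] gap 85.0
```

View pics/s2.png

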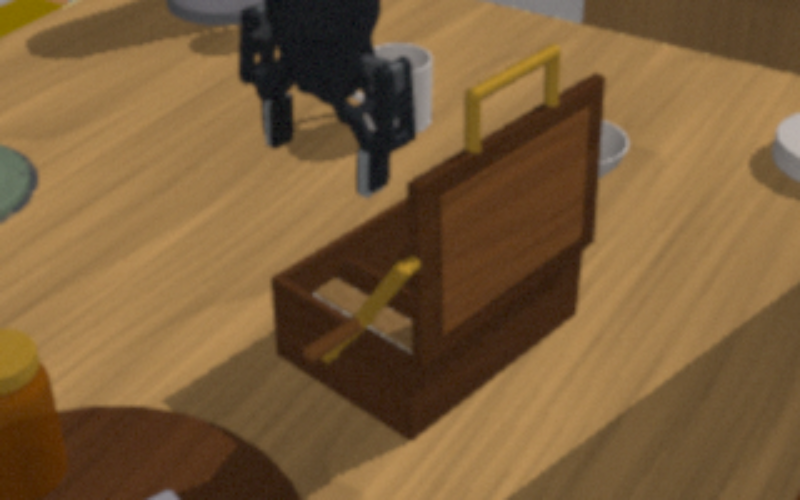

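```bash
python3 - <<'E'
from h import *
ci=r.camera_info("wrist");im,d=r.capture("wrist");cv2.imwrite("pics/w1.png",im)
f=200/np.tan(np.radians(ci["fovy"]/2))
def pr(x,y,z):
    c=ci["R"]@np.array([*ch(x,y),z])+ci["t"];return (f*c[0]/c[2]+ci["cx"],f*c[1]/c[2]+ci["cy"])
for k in((38.5,120.1),(41.7,117.2)):
    for y in(-194,-181,-140):print(k,y,np.round(pr(k[0],y,k[1]),1))
print("pivot",pr(-10,-128,50),"pin",pr(87,-128,190),"corner",pr(-85,-120,90),pr(-85,120,90))
W=world(d,ci);ex=np.array([np.cos(YAW),np.sin(YAW)]);ey=np.array([-ex[1],ex[0]]);loc=(W[...,:2]-C)@np.stack([ex,ey],1)
q=(loc[...,1]<-145)&(loc[...,1]>-200)&(abs(loc[...,0])<80)&(W[...,2]>100)&(W[...,2]<150)
v,u=np.nonzero(q);print(q.sum(),u.min(),u.max(),v.min(),v.max(),np.median(loc[q],0),np.percentile(W[q][:,2],[50,95]))
E
```

```text
(38.5, 120.1) -194 [320.5 199.3]
(38.5, 120.1) -181 [320.4 185.1]
(38.5, 120.1) -140 [320.  137.6]
(41.7, 117.2) -194 [324.2 198.3]
(41.7, 117.2) -181 [324.2 184.2]
(41.7, 117.2) -140 [323.9 137.1]
pivot (np.float64(275.06203097352187), np.float64(115.26450710253602)) pin (np.float64(392.1696314570901), np.float64(135.1696819801756)) corner (np.float64(184.766473069037), np.float64(110.25356108149937)) (np.float64(138.41875861922753), np.float64(-251.22246614404688))
901 313 329 144 200 [  39.1941623  -168.12629685] [123.82429689 125.46243541]
```

View pics/w1.png

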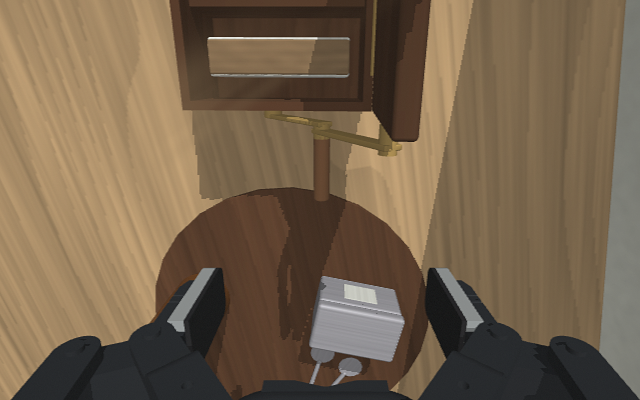

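The stay has locked. In the wrist view the knob column at u≈321 matches the stop prediction after correcting for the chest corner's 3 px offset, and its top at z≈124 fits too. The tin is at (358,315), so I'll go above it.

Call:
{"api": "apply_moves", "payload": {
  "increments": [
    {"dp": [0,-1.2,0.2],"spin": 0,"grip": 85},
    {"dp": [0,-2.5,0.4],"spin": 0,"grip": 85},
    {"dp": [0,-3.8,0.6],"spin": 0,"grip": 85},
    {"dp": [0,-5.1,0.8],"spin": 0,"grip": 85},
    {"dp": [0,-6.0,0.9],"spin": 0,"grip": 85}
  ]
}}

```text
clock: 8.35
eef_pos: [618.2, -289.2, 267.3]
ee_rot: [[-0.039, 0.184, 0.982], [-0.003, 0.983, -0.184], [-0.999, -0.01, -0.037]]
contact_force: [0.1, 0.5, -0.3]
finger_gap: 0.99
```

Call:
{"api": "apply_moves", "payload": {
  "increments": [
    {"dp": [0,0,0],"spin": -1.4,"grip": 85},
    {"dp": [0,0,0],"spin": -2.8,"grip": 85},
    {"dp": [0,0,0],"spin": -4.2,"grip": 85},
    {"dp": [0,0,0],"spin": -5.6,"grip": 85},
    {"dp": [0,0,0],"spin": -7,"grip": 85}
  ]
}}

```text
clock: 8.77
eef_pos: [617.6, -289.2, 264.7]
ee_rot: [[-0.041, -0.418, 0.907], [-0.001, 0.908, 0.418], [-0.999, 0.016, -0.038]]
contact_force: [0.2, -0.8, 0.6]
finger_gap: 0.995
```

Call:
{"api": "apply_moves", "payload": {
  "increments": [
    {"dp": [0,0,0],"spin": -1.4,"grip": 85},
    {"dp": [0,0,0],"spin": -2.8,"grip": 85},
    {"dp": [0,0,0],"spin": -4.2,"grip": 85},
    {"dp": [0,0,0],"spin": -5.6,"grip": 85},
    {"dp": [0,0,0],"spin": -7,"grip": 85}
  ]
}}

```text
clock: 9.18
eef_pos: [617.0, -288.9, 262.3]
ee_rot: [[-0.044, -0.866, 0.498], [0.0, 0.499, 0.867], [-0.999, 0.038, -0.022]]
contact_force: [-0.6, 1.5, 0.8]
finger_gap: 0.992
```

Call:
{"api": "apply_moves", "payload": {
  "increments": [
    {"dp": [0,0,0],"spin": -1.0,"grip": 85},
    {"dp": [0,0,0],"spin": -1.8,"grip": 85},
    {"dp": [0,0,0],"spin": -1.8,"grip": 85}
  ]
}}

```text
clock: 9.43
eef_pos: [616.4, -288.5, 259.8]
ee_rot: [[-0.047, -0.933, 0.356], [0.002, 0.356, 0.935], [-0.999, 0.045, -0.015]]
contact_force: [-0.3, -0.6, 0.1]
finger_gap: 0.995
```

```bash
python3 - <<'E'
from h import *
ci=r.camera_info("wrist");im,d=r.capture("wrist");W=world(d,ci);Z=W[...,2]
for m,st in comps((Z>68)&(Z<88)&(d>0)&(abs(W[...,0]-620)<100)&(abs(W[...,1]+303)<100),300):print(st,*rect(W[m]),np.median(Z[m]))
to([620,-303,150],68)
E
```

```text
[ 283  137   66  103 6421] [ 620.2 -302.3] [ 62.  101.8] 68.0 76.22934136946417
dp [ 3.66 -0.44 -0.35] spin 0.2 jaw 69.0 tcp [ 616.5 -288.6  260.2] t 9.48 F [ 0.2 -0.2  0.2] gap 85.0
```

Call:
{"api": "apply_moves", "payload": {
  "increments": [
    {"dp": [1.2,-0.3,-0.2],"spin": 0.2,"grip": 85},
    {"dp": [2.4,-0.5,-0.31],"spin": 0.2,"grip": 85},
    {"dp": [3.6,-0.55,-0.3],"spin": 0.2,"grip": 85},
    {"dp": [4.5,-0.55,-0.3],"spin": 0.2,"grip": 85},
    {"dp": [4.5,-0.55,-0.3],"spin": 0.2,"grip": 85}
  ]
}}

```text
clock: 9.9
eef_pos: [618.0, -300.2, 116.6]
ee_rot: [[-0.057, -0.925, 0.376], [0.008, 0.376, 0.927], [-0.998, 0.056, -0.014]]
contact_force: [-1.7, 1.2, -2.0]
finger_gap: 0.994
```

```bash
python3 - <<'E'
from h import *
to([620.2,-302.5,40],68);print(r.sense()["ee_rot"].round(3).tolist())
E
```

```text
dp [ 2.54 -0.24 -0.01] spin -0.02 jaw 67.9 tcp [ 618.  -300.2  116.6] t 9.9 F [-1.7  1.2 -2. ] gap 84.9
[[-0.057, -0.925, 0.376], [0.008, 0.376, 0.927], [-0.998, 0.056, -0.014]]
```

Call:
{"api": "apply_moves", "payload": {
  "increments": [
    {"dp": [1.0,-0.15,0],"spin": 0,"grip": 85},
    {"dp": [1.8,-0.22,0],"spin": 0,"grip": 85},
    {"dp": [2.5,-0.24,0],"spin": 0,"grip": 85},
    {"dp": [2.5,-0.24,0],"spin": 0,"grip": 85},
    {"dp": [2.5,-0.24,0],"spin": 0,"grip": 70}
  ]
}}

```text
clock: 10.32
eef_pos: [620.0, -302.0, 41.6]
ee_rot: [[-0.059, -0.925, 0.377], [0.009, 0.377, 0.926], [-0.998, 0.058, -0.014]]
contact_force: [0.2, 0.6, -0.2]
finger_gap: 0.88
```

Call:
{"api": "apply_moves", "payload": {
  "increments": [
    {"dp": [0,0,0],"spin": 0,"grip": 50},
    {"dp": [0,0,0],"spin": 0,"grip": 50},
    {"dp": [0,0,0],"spin": 0,"grip": 50},
    {"dp": [0,0,0],"spin": 0,"grip": 50}
  ],
  "force": 45
}}

```text
clock: 10.65
eef_pos: [621.7, -303.1, 44.2]
ee_rot: [[-0.055, -0.925, 0.377], [0.007, 0.377, 0.926], [-0.998, 0.053, -0.014]]
contact_force: [0.1, -1.1, 8.0]
finger_gap: 0.718
```

Call:
{"api": "apply_moves", "payload": {
  "increments": [
    {"dp": [-0.5,0,0],"spin": 0,"grip": 50},
    {"dp": [-1.2,0,0],"spin": 0,"grip": 50},
    {"dp": [-2.2,0,0],"spin": 0,"grip": 50},
    {"dp": [-3.4,0,0],"spin": 0,"grip": 50},
    {"dp": [-4.6,0,0],"spin": 0,"grip": 50}
  ]
}}

```text
clock: 11.07
eef_pos: [628.4, -303.4, 182.8]
ee_rot: [[-0.056, -0.925, 0.377], [0.008, 0.377, 0.926], [-0.998, 0.055, -0.014]]
contact_force: [0.9, -0.6, -3.2]
finger_gap: 0.716
```

```bash
python3 - <<'E'
from h import *
to([*ch(-8,42.5),230],79.7);print(r.sense()["ee_rot"].round(3).tolist(),ch(-8,42.5))
E
```

```text
dp [-1.42  5.95 12.94] spin -2.37 jaw 67.9 tcp [ 628.4 -303.4  182.8] t 11.07 F [ 0.9 -0.6 -3.2] gap 61.2
[[-0.056, -0.925, 0.377], [0.008, 0.377, 0.926], [-0.998, 0.055, -0.014]] [612.22801384 123.24553183]
```

Call:
{"api": "apply_moves", "payload": {
  "increments": [
    {"dp": [-0.9,0.3,0.1],"spin": 0,"grip": 50},
    {"dp": [-1.7,1.0,0.4],"spin": 0,"grip": 50},
    {"dp": [-1.9,2.0,0.9],"spin": 0,"grip": 50},
    {"dp": [-1.9,3.0,1.4],"spin": 0,"grip": 50},
    {"dp": [-1.9,3.85,1.75],"spin": 0,"grip": 50}
  ]
}}

```text
clock: 11.48
eef_pos: [543.5, -209.9, 246.5]
ee_rot: [[-0.055, -0.925, 0.377], [0.009, 0.377, 0.926], [-0.998, 0.054, -0.013]]
contact_force: [0.6, -1.1, -2.9]
finger_gap: 0.718
```

Call:
{"api": "apply_moves", "payload": {
  "increments": [
    {"dp": [-0.2,0.2,0.9],"spin": 0,"grip": 50},
    {"dp": [-0.2,0.4,1.9],"spin": 0,"grip": 50},
    {"dp": [-0.2,0.6,3.0],"spin": 0,"grip": 50},
    {"dp": [-0.2,0.84,4.1],"spin": 0,"grip": 50},
    {"dp": [-0.2,1.06,5.2],"spin": 0,"grip": 50}
  ]
}}

```text
clock: 11.9
eef_pos: [572.9, -51.9, 252.7]
ee_rot: [[-0.055, -0.924, 0.377], [0.009, 0.377, 0.926], [-0.998, 0.054, -0.013]]
contact_force: [0.8, 0.3, -3.0]
finger_gap: 0.722
```

```bash
python3 - <<'E'
from h import *
to([*ch(-12,42.5),240],79.7);print(r.sense()["ee_rot"].round(3).tolist(),ch(-12,42.5))
E
```

```text
dp [0.41 1.1  5.88] spin -2.37 jaw 67.8 tcp [572.9 -51.9 252.7] t 11.9 F [ 0.8  0.3 -3. ] gap 61.7
[[-0.055, -0.924, 0.377], [0.009, 0.377, 0.926], [-0.998, 0.054, -0.013]] [608.29247369 123.96074069]
```

Call:
{"api": "apply_moves", "payload": {
  "increments": [
    {"dp": [0,0.2,1.1],"spin": -0.5,"grip": 50},
    {"dp": [0,0.4,2.2],"spin": -1.1,"grip": 50},
    {"dp": [0,0.65,3.4],"spin": -1.7,"grip": 50},
    {"dp": [0,0.9,4.7],"spin": -2.37,"grip": 50},
    {"dp": [0,1.1,5.88],"spin": -2.37,"grip": 50}
  ]
}}

```text
clock: 12.32
eef_pos: [608.5, 126.3, 252.5]
ee_rot: [[-0.055, -0.983, 0.177], [0.009, 0.177, 0.984], [-0.998, 0.056, -0.001]]
contact_force: [0.4, -0.2, -3.3]
finger_gap: 0.715
```

Call:
{"api": "apply_moves", "payload": {
  "increments": [
    {"dp": [0,0,0],"spin": 0,"grip": 50},
    {"dp": [0,0,0],"spin": 0,"grip": 50}
  ]
}}

```text
clock: 12.48
eef_pos: [608.0, 128.7, 252.3]
ee_rot: [[-0.056, -0.983, 0.173], [0.009, 0.173, 0.985], [-0.998, 0.057, -0.001]]
contact_force: [0.4, -0.5, -2.4]
finger_gap: 0.719
```

```bash
python3 - <<'E'
from h import *
to([*ch(-12,42.5),46],79.7);print(r.sense()["ee_rot"].round(3).tolist(),ch(-12,42.5))
W,loc,im=seek("scene","pics/s3.png",(110,310,180,500))
E
```

```text
dp [ 6.86 -0.43 -0.15] spin 0.07 jaw 80.0 tcp [608.  128.7 252.3] t 12.48 F [ 0.4 -0.5 -2.4] gap 61.4
[[-0.056, -0.983, 0.173], [0.009, 0.173, 0.985], [-0.998, 0.057, -0.001]] [608.29247369 123.96074069]
```

View pics/s3.png

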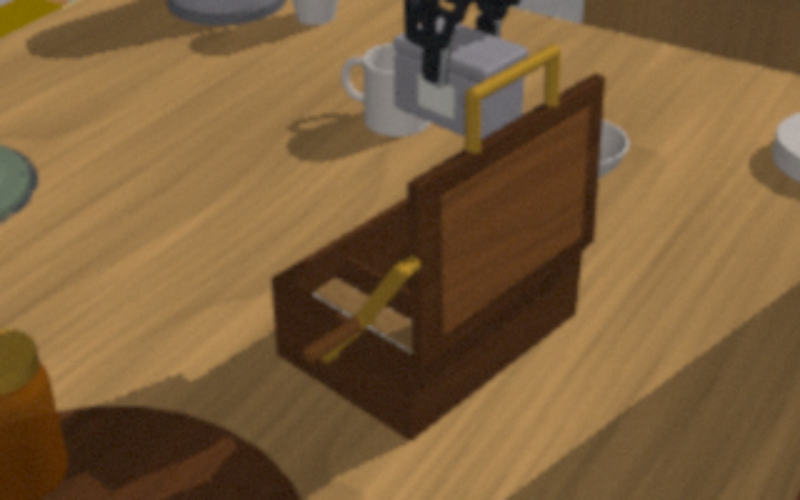

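The tin hangs level over the bay at crop (460,75). The lid is still propped and the stay is straight. Lowering.

Call:
{"api": "apply_moves", "payload": {
  "increments": [
    {"dp": [1.0,-0.1,-0.1],"spin": 0,"grip": 50},
    {"dp": [2.0,-0.2,-0.15],"spin": 0,"grip": 50},
    {"dp": [3.0,-0.25,-0.15],"spin": 0,"grip": 50},
    {"dp": [4.0,-0.3,-0.15],"spin": 0,"grip": 50},
    {"dp": [4.8,-0.3,-0.15],"spin": 0,"grip": 50}
  ]
}}

```text
clock: 12.95
eef_pos: [607.0, 120.2, 106.1]
ee_rot: [[-0.058, -0.982, 0.178], [0.008, 0.178, 0.984], [-0.998, 0.058, -0.002]]
contact_force: [-0.7, -0.2, -2.2]
finger_gap: 0.717
```

Call:
{"api": "apply_moves", "payload": {
  "increments": [
    {"dp": [0.5,-0.05,0],"spin": 0,"grip": 50},
    {"dp": [0.9,-0.08,0],"spin": 0,"grip": 50},
    {"dp": [1.2,-0.1,0],"spin": 0,"grip": 50},
    {"dp": [1.4,-0.1,0],"spin": 0,"grip": 50},
    {"dp": [1.4,-0.1,0],"spin": 0,"grip": 50}
  ]
}}

```text
clock: 13.37
eef_pos: [607.2, 119.5, 63.4]
ee_rot: [[-0.058, -0.982, 0.179], [0.008, 0.179, 0.984], [-0.998, 0.059, -0.003]]
contact_force: [-0.5, -0.6, -3.0]
finger_gap: 0.72
```

```bash
python3 - <<'E'
from h import *
to([*ch(-12,42.5),46],79.7);print(r.sense()["ee_rot"].round(3).tolist())
E
```

```text
dp [ 0.58 -0.04  0.16] spin 0.0 jaw 79.7 tcp [607.2 119.5  63.4] t 13.37 F [-0.5 -0.6 -3. ] gap 61.5
[[-0.058, -0.982, 0.179], [0.008, 0.179, 0.984], [-0.998, 0.059, -0.003]]
```

Call:
{"api": "apply_moves", "payload": {
  "increments": [
    {"dp": [0.15,0,0.1],"spin": 0,"grip": 50},
    {"dp": [0.3,-0.02,0.13],"spin": 0,"grip": 50},
    {"dp": [0.42,-0.02,0.13],"spin": 0,"grip": 50},
    {"dp": [0.52,-0.03,0.13],"spin": 0,"grip": 50},
    {"dp": [0.55,-0.03,0.13],"spin": 0,"grip": 50}
  ]
}}

```text
clock: 13.78
eef_pos: [607.6, 123.4, 46.5]
ee_rot: [[-0.059, -0.982, 0.179], [0.008, 0.178, 0.984], [-0.998, 0.059, -0.003]]
contact_force: [0.0, -0.0, -2.9]
finger_gap: 0.714
```

```bash
python3 - <<'E'
from h import *
to([*ch(-12,42.5),46],79.7)
E
```

```text
dp [ 0.01 -0.02  0.02] spin 0.0 jaw 79.7 tcp [607.6 123.4  46.5] t 13.78 F [ 0.  -0.  -2.9] gap 61.0
```

Still carrying the full weight, so I'll lower in small steps to contact.

Call:
{"api": "apply_moves", "payload": {
  "increments": [
    {"dp": [0.04,0,0],"spin": 0,"grip": 50},
    {"dp": [0.07,0,0],"spin": 0,"grip": 50},
    {"dp": [0.07,0,0],"spin": 0,"grip": 50}
  ]
}}

```text
clock: 14.03
eef_pos: [607.4, 123.4, 45.9]
ee_rot: [[-0.058, -0.982, 0.178], [0.008, 0.178, 0.984], [-0.998, 0.059, -0.003]]
contact_force: [-3.9, -1.4, 7.2]
finger_gap: 0.715
```

Call:
{"api": "apply_moves", "payload": {
  "increments": [
    {"dp": [0.04,0,0],"spin": 0,"grip": 50},
    {"dp": [0.07,0,0],"spin": 0,"grip": 50},
    {"dp": [0.07,0,0],"spin": 0,"grip": 50}
  ]
}}

```text
clock: 14.28
eef_pos: [607.4, 123.4, 45.9]
ee_rot: [[-0.058, -0.982, 0.178], [0.008, 0.178, 0.984], [-0.998, 0.058, -0.003]]
contact_force: [-5.3, -0.7, 12.4]
finger_gap: 0.716
```

Call:
{"api": "apply_moves", "payload": {
  "increments": [
    {"dp": [-0.02,0,0],"spin": 0,"grip": 66},
    {"dp": [-0.02,0,0],"spin": 0,"grip": 72},
    {"dp": [-0.02,0,0],"spin": 0,"grip": 78},
    {"dp": [-0.02,0,0],"spin": 0,"grip": 78}
  ]
}}

```text
clock: 14.62
eef_pos: [607.7, 123.4, 46.4]
ee_rot: [[-0.057, -0.982, 0.178], [0.008, 0.178, 0.984], [-0.998, 0.058, -0.002]]
contact_force: [-0.1, 0.4, -0.1]
finger_gap: 0.912
```

Call:
{"api": "apply_moves", "payload": {
  "increments": [
    {"dp": [-0.6,0.03,0],"spin": 0,"grip": 78},
    {"dp": [-1.6,0.09,0],"spin": 0,"grip": 78},
    {"dp": [-2.8,0.16,0],"spin": 0,"grip": 78},
    {"dp": [-4.0,0.23,0],"spin": 0,"grip": 78},
    {"dp": [-5.3,0.3,0],"spin": 0,"grip": 78}
  ]
}}

```text
clock: 15.03
eef_pos: [607.3, 123.7, 206.3]
ee_rot: [[-0.059, -0.982, 0.178], [0.008, 0.178, 0.984], [-0.998, 0.059, -0.003]]
contact_force: [1.0, 0.1, -0.1]
finger_gap: 0.912
```

Call:
{"api": "apply_moves", "payload": {
  "increments": [
    {"dp": [-0.8,0.04,0],"spin": 0,"grip": 78},
    {"dp": [-1.6,0.09,0],"spin": 0,"grip": 78},
    {"dp": [-2.2,0.12,0],"spin": 0,"grip": 78}
  ]
}}

```text
clock: 15.28
eef_pos: [608.3, 123.9, 274.9]
ee_rot: [[-0.056, -0.982, 0.178], [0.008, 0.178, 0.984], [-0.998, 0.057, -0.002]]
contact_force: [0.7, 0.6, -0.1]
finger_gap: 0.914
```

```bash
python3 - <<'E'
from h import *
ci=r.camera_info("wrist");im,d=r.capture("wrist");W=world(d,ci);Z=W[...,2]
ex=np.array([np.cos(YAW),np.sin(YAW)]);ey=np.array([-ex[1],ex[0]]);loc=(W[...,:2]-C)@np.stack([ex,ey],1)
q=(abs(loc[...,0])<77)&(loc[...,1]>-26)&(loc[...,1]<112)&(Z>60)&(Z<95)&(d>0)
for m,st in comps(q,200):
    P=np.c_[loc[m],Z[m]];print(st,*rect(P),np.median(P[:,2]),np.percentile(P[:,2],[2,98]))
    A=np.c_[P[:,:2],np.ones(len(P))];print("plane slope",np.linalg.lstsq(A,P[:,2],rcond=None)[0])
cv2.imwrite("pics/w2.png",im)
tk(41.7,270)
E
```

```text
[ 258  119  142  152 2483] [35.6 79.9] [101.6 203.9] 47.25 77.305002649152 [60.73556086 90.99453597]
plane slope [4.06193880e-03 3.11350322e-03 7.65615465e+01]
[ 293  128   63  100 6115] [-14.3  42.5] [100.7  62. ] 0.0 78.23426606403174 [75.19922541 79.83961395]
plane slope [5.28494666e-03 1.64100096e-03 7.81273638e+01]
dp [ 0.81 -1.79 -7.46] spin -17.99 jaw 79.7 tcp [609.6 124.1 278.1] t 15.33 F [0.6 0.3 2. ] gap 77.8
```

View pics/w2.png

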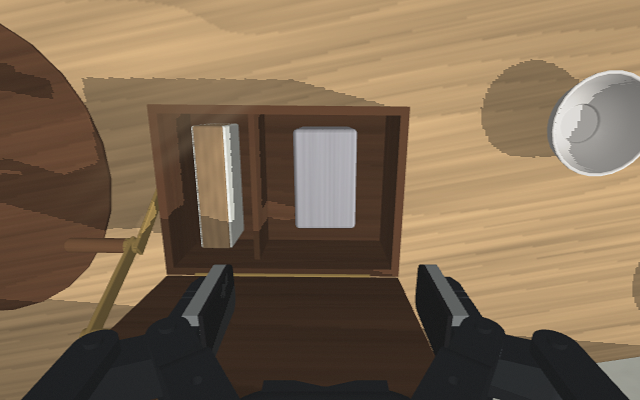

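The tin stands flat: its top is at 78.2 mm with a level plane, centred at (-14,42.5) in the chest frame. In the picture it sits at (325,177), clear of the walls. Next is the stay handle.

Call:
{"api": "apply_moves", "payload": {
  "increments": [
    {"dp": [0,-0.1,-1.2],"spin": 0,"grip": 70},
    {"dp": [0,-0.3,-2.5],"spin": 0,"grip": 60},
    {"dp": [0,-0.8,-3.8],"spin": 0,"grip": 50},
    {"dp": [0,-1.2,-5.1],"spin": 0,"grip": 42},
    {"dp": [0,-1.6,-6.4],"spin": 0,"grip": 42}
  ]
}}

```text
clock: 15.75
eef_pos: [622.5, -75.1, 275.2]
ee_rot: [[-0.052, -0.983, 0.178], [0.008, 0.178, 0.984], [-0.999, 0.053, -0.001]]
contact_force: [1.4, 0.0, 0.0]
finger_gap: 0.491
```

Call:
{"api": "apply_moves", "payload": {
  "increments": [
    {"dp": [0,-0.2,-1.0],"spin": 1.4,"grip": 42},
    {"dp": [0,-0.2,-1.0],"spin": 2.8,"grip": 42},
    {"dp": [0,-0.2,-1.0],"spin": 4.2,"grip": 42},
    {"dp": [0,-0.2,-1.0],"spin": 5.6,"grip": 42},
    {"dp": [0,-0.2,-1.0],"spin": 7,"grip": 42}
  ]
}}

```text
clock: 16.17
eef_pos: [622.9, -106.2, 274.0]
ee_rot: [[-0.053, -0.698, 0.714], [0.009, 0.715, 0.699], [-0.999, 0.043, -0.032]]
contact_force: [-0.4, -0.4, 0.7]
finger_gap: 0.491
```

Call:
{"api": "apply_moves", "payload": {
  "increments": [
    {"dp": [0,0,0],"spin": 1.4,"grip": 42},
    {"dp": [0,0,0],"spin": 2.8,"grip": 42},
    {"dp": [0,0,0],"spin": 4.2,"grip": 42},
    {"dp": [0,0,0],"spin": 5.6,"grip": 42},
    {"dp": [0,0,0],"spin": 7,"grip": 42}
  ]
}}

```text
clock: 16.58
eef_pos: [622.8, -106.2, 273.2]
ee_rot: [[-0.054, -0.156, 0.986], [0.009, 0.988, 0.157], [-0.999, 0.017, -0.052]]
contact_force: [0.0, -0.2, 0.1]
finger_gap: 0.493
```

Call:
{"api": "apply_moves", "payload": {
  "increments": [
    {"dp": [0,0,0],"spin": 1.4,"grip": 42},
    {"dp": [0,0,0],"spin": 2.8,"grip": 42},
    {"dp": [0,0,0],"spin": 4.2,"grip": 42},
    {"dp": [0,0,0],"spin": 4.9,"grip": 42},
    {"dp": [0,0,0],"spin": 4.9,"grip": 42}
  ]
}}

```text
clock: 17.0
eef_pos: [622.8, -106.1, 272.4]
ee_rot: [[-0.054, 0.268, 0.962], [0.009, 0.963, -0.268], [-0.998, -0.006, -0.055]]
contact_force: [0.4, 0.0, 0.1]
finger_gap: 0.49
```

```bash
python3 - <<'E'
from h import *
tk(41.7,180);tk(41.7,117.2);print(r.sense()["ee_rot"].round(3).tolist())
E
```

```text
dp [3.7  0.03 0.15] spin -1.05 jaw -15.5 tcp [ 622.8 -106.1  272.4] t 17.0 F [0.4 0.  0.1] gap 41.9
dp [5.79 0.04 0.26] spin -1.05 jaw -15.5 tcp [ 622.8 -106.1  272.4] t 17.0 F [0.4 0.  0.1] gap 41.9
[[-0.054, 0.268, 0.962], [0.009, 0.963, -0.268], [-0.998, -0.006, -0.055]]
```

Call:
{"api": "apply_moves", "payload": {
  "increments": [
    {"dp": [1.2,0.02,0.06],"spin": -1.05,"grip": 42},
    {"dp": [2.4,0.03,0.1],"spin": -1.05,"grip": 42},
    {"dp": [3.6,0.03,0.2],"spin": -1.05,"grip": 42},
    {"dp": [4.6,0.03,0.2],"spin": -1.05,"grip": 42},
    {"dp": [4.6,0.03,0.2],"spin": -1.05,"grip": 42}
  ]
}}

```text
clock: 17.42
eef_pos: [616.4, -104.3, 127.2]
ee_rot: [[-0.066, 0.177, 0.982], [0.013, 0.984, -0.177], [-0.998, 0.001, -0.067]]
contact_force: [-2.5, 0.4, -0.2]
finger_gap: 0.492
```

```bash
python3 - <<'E'
from h import *
tk(41.7,117.2)
E
```

```text
dp [ 0.94 -0.01  0.23] spin 0.02 jaw -10.2 tcp [ 616.4 -104.3  127.2] t 17.42 F [-2.5  0.4 -0.2] gap 42.1
```

Call:
{"api": "apply_moves", "payload": {
  "increments": [
    {"dp": [0.5,0,0.22],"spin": 0,"grip": 42},
    {"dp": [0.94,0,0.22],"spin": 0,"grip": 42},
    {"dp": [0.94,0,0.22],"spin": 0,"grip": 42}
  ]
}}

```text
clock: 17.67
eef_pos: [619.9, -104.8, 97.1]
ee_rot: [[-0.069, 0.176, 0.982], [0.014, 0.984, -0.175], [-0.998, 0.001, -0.071]]
contact_force: [-2.0, -0.4, -0.5]
finger_gap: 0.493
```

Call:
{"api": "apply_moves", "payload": {
  "increments": [
    {"dp": [0,0,0],"spin": 0,"grip": 5},
    {"dp": [0,0,0],"spin": 0,"grip": 5},
    {"dp": [0,0,0],"spin": 0,"grip": 5},
    {"dp": [0,0,0],"spin": 0,"grip": 5}
  ],
  "force": 40
}}

```text
clock: 18.0
eef_pos: [617.7, -104.5, 98.7]
ee_rot: [[-0.073, 0.176, 0.982], [0.014, 0.984, -0.175], [-0.997, 0.001, -0.074]]
contact_force: [-8.5, 1.7, 4.5]
finger_gap: 0.146
```

```bash
python3 - <<'E'
from h import *
s=r.sense();R=s["ee_rot"];print(s["eef_pos"],s["contact_force"].round(1),s["finger_gap"])
g=s["eef_pos"]-18.7*R[:,0];ex=np.array([np.cos(YAW),np.sin(YAW)]);print("grasp local x",(g[:2]-C)@ex,g[2])
a0=np.arctan2(67.2,51.7)
for a in np.arange(0.08,0.72,.08):
    d=85.2*np.array([np.cos(a0+a)-np.cos(a0),np.sin(a0+a)-np.sin(a0)])
    w=np.array([*(ex*d[0]),d[1]]);k=[-10+85.2*np.cos(a0+a),50+85.2*np.sin(a0+a)];print(round(a,2),(w@R/30).round(2),np.round(k,1))
E
```

```text
[ 617.6712745  -104.46966228   98.68231558] [-8.5  1.7  4.5] 0.14649715745717254
grasp local x 39.464487144270976 117.33036163505633
0.08 [-0.12  0.   -0.19] [ 36.4 121.5]
0.16 [-0.22  0.   -0.4 ] [ 30.5 124.9]
0.24 [-0.3   0.   -0.61] [ 24.4 127.9]
0.32 [-0.37  0.   -0.83] [ 18.1 130.4]
0.4 [-0.42  0.   -1.05] [ 11.6 132.4]
0.48 [-0.45  0.   -1.27] [  4.9 133.9]
0.56 [-0.47  0.   -1.5 ] [ -1.9 134.8]
0.64 [-0.46  0.01 -1.73] [ -8.7 135.2]
```

Call:
{"api": "apply_moves", "payload": {
  "increments": [
    {"dp": [-0.12,0,-0.19],"spin": 0,"grip": 5},
    {"dp": [-0.22,0,-0.4],"spin": 0,"grip": 5},
    {"dp": [-0.3,0,-0.61],"spin": 0,"grip": 5},
    {"dp": [-0.37,0,-0.83],"spin": 0,"grip": 5},
    {"dp": [-0.42,0,-1.05],"spin": 0,"grip": 5}
  ]
}}

```text
clock: 18.42
eef_pos: [588.6, -99.0, 115.0]
ee_rot: [[-0.07, 0.176, 0.982], [0.014, 0.984, -0.175], [-0.997, 0.001, -0.071]]
contact_force: [3.2, 1.7, -0.5]
finger_gap: 0.149
```

```bash
python3 - <<'E'
from h import *
s=r.sense();R=s["ee_rot"];g=s["eef_pos"]-18.7*R[:,0];ex=np.array([np.cos(YAW),np.sin(YAW)]);x=(g[:2]-C)@ex;print("grasp local",x,g[2],s["contact_force"].round(1))
a0=np.arctan2(g[2]-50,x+10)
for a in (.07,.14,.2,.25):
    d=85.2*np.array([np.cos(a0+a)-np.cos(a0),np.sin(a0+a)-np.sin(a0)]);print(a,(np.array([*(ex*d[0]),d[1]])@R/30).round(2))
E
```

```text
grasp local 9.854950994673256 133.6847713837468 [ 3.2  1.7 -0.5]
0.07 [-0.03  0.   -0.2 ]
0.14 [-0.04  0.   -0.4 ]
0.2 [-0.04  0.   -0.57]
0.25 [-0.03  0.   -0.71]
```

Stay broken, forces small. I'll draw it out to about 50 mm, release, and go up.

Call:
{"api": "apply_moves", "payload": {
  "increments": [
    {"dp": [-0.03,0,-0.2],"spin": 0,"grip": 5},
    {"dp": [-0.04,0,-0.4],"spin": 0,"grip": 5},
    {"dp": [-0.04,0,-0.55],"spin": 0,"grip": 5},
    {"dp": [-0.04,0,-0.55],"spin": 0,"grip": 5},
    {"dp": [-0.04,0,-0.55],"spin": 0,"grip": 5}
  ]
}}

```text
clock: 18.83
eef_pos: [571.6, -95.9, 117.8]
ee_rot: [[-0.071, 0.175, 0.982], [0.014, 0.985, -0.175], [-0.997, 0.001, -0.072]]
contact_force: [-2.1, 2.6, 4.5]
finger_gap: 0.147
```

Call:
{"api": "apply_moves", "payload": {
  "increments": [
    {"dp": [0,0,0],"spin": 0,"grip": 20},
    {"dp": [0,0,0],"spin": 0,"grip": 42},
    {"dp": [0,0,0],"spin": 0,"grip": 42},
    {"dp": [-0.8,0,-0.05],"spin": 0,"grip": 42},
    {"dp": [-2.0,0,-0.14],"spin": 0,"grip": 42}
  ]
}}

```text
clock: 19.25
eef_pos: [569.1, -95.5, 174.9]
ee_rot: [[-0.078, 0.176, 0.981], [0.016, 0.984, -0.175], [-0.997, 0.002, -0.08]]
contact_force: [0.0, 0.0, -0.4]
finger_gap: 0.492
```

Call:
{"api": "apply_moves", "payload": {
  "increments": [
    {"dp": [-1.3,0,-0.1],"spin": 0,"grip": 42},
    {"dp": [-2.6,0,-0.2],"spin": 0,"grip": 42},
    {"dp": [-3.9,0,-0.3],"spin": 0,"grip": 42},
    {"dp": [-5.2,0,-0.38],"spin": 0,"grip": 42},
    {"dp": [-6.3,0,-0.45],"spin": 0,"grip": 42}
  ]
}}

```text
clock: 19.67
eef_pos: [570.8, -96.4, 367.3]
ee_rot: [[-0.076, 0.176, 0.982], [0.015, 0.984, -0.175], [-0.997, 0.001, -0.078]]
contact_force: [1.3, -0.8, -0.3]
finger_gap: 0.49
```

```bash
python3 - <<'E'
from h import *
W,loc,im=seek("scene","pics/s4.png",(60,310,180,500))
q=(abs(loc[...,1])<45)&(abs(loc[...,0]-30)<100)&(W[...,2]>285)&(W[...,2]<330);print("pull",q.sum(),np.median(loc[q],0),np.median(W[q][:,2]),np.percentile(loc[q],[5,95],axis=0))
q=(loc[...,1]<-145)&(loc[...,1]>-195)&(abs(loc[...,0])<130)&(W[...,2]>40)&(W[...,2]<170)
print("knob",q.sum(),np.median(loc[q],0)-[2.4,0],np.median(W[q][:,2])-4.3)
for th in(1.2,1.25,1.3,1.35,1.4):print(th,"knob",knob(th).round(1),"pull",(85-215*np.cos(th)+6*np.sin(th)).round(1),(90+215*np.sin(th)+6*np.cos(th)).round(1))
to([*ch(33,0),340],-10.3);print(r.sense()["ee_rot"].round(3).tolist())
E
```

```text
pull 211 [31.40792637  0.85574248] 301.2632023132302 [[ 25.73916136 -40.81610704]
 [ 34.10686209  42.80426732]]
knob 156 [  -6.60712721 -172.1547906 ] 135.5052992626866
1.2 knob [-14.4 135.1] pull 12.7 292.6
1.25 knob [ -8.6 135.2] pull 22.9 295.9
1.3 knob [ -2.6 134.9] pull 33.3 298.8
1.35 knob [  3.7 134.1] pull 43.8 301.1
1.4 knob [ 10.5 132.7] pull 54.4 302.9
dp [1.02 6.04 1.45] spin 0.04 jaw -10.1 tcp [572.5 -97.  373.6] t 19.72 F [-1.   0.8  3.9] gap 41.9
[[-0.068, 0.176, 0.982], [0.012, 0.984, -0.175], [-0.998, -0.0, -0.069]]
```

View pics/s4.png

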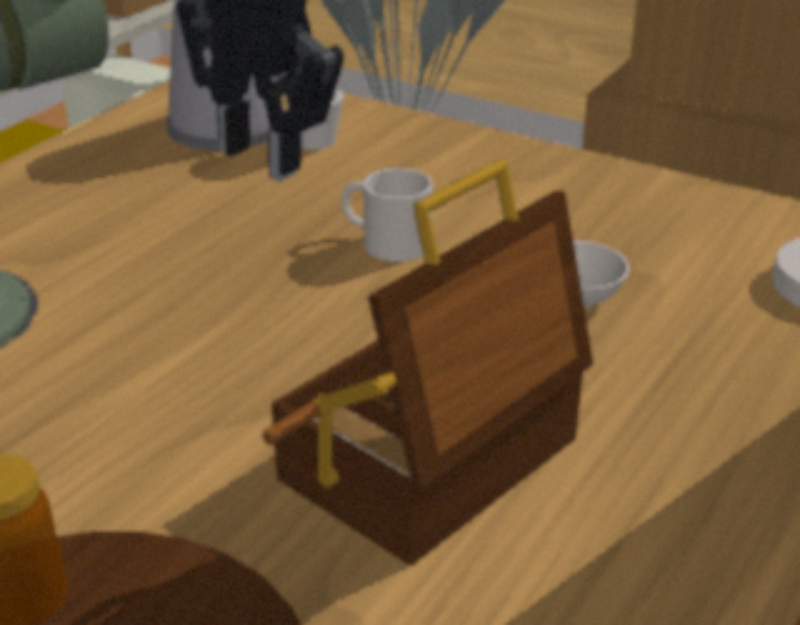

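The knee is broken and the lid rests at about 1.27 rad, with the pull at local x≈28, z≈297. In the picture the pull is at crop (465,185) and the knee is folded at (325,405). I'll go above the pull.

Call:
{"api": "apply_moves", "payload": {
  "increments": [
    {"dp": [0,1.2,0.2],"spin": 0,"grip": 42},
    {"dp": [0,2.4,0.5],"spin": 0,"grip": 42},
    {"dp": [0.2,3.7,0.8],"spin": 0,"grip": 42},
    {"dp": [0.5,5.0,1.1],"spin": 0,"grip": 42},
    {"dp": [0.8,6.04,1.35],"spin": 0,"grip": 42}
  ]
}}

```text
clock: 20.13
eef_pos: [643.4, 76.9, 346.5]
ee_rot: [[-0.067, 0.175, 0.982], [0.012, 0.985, -0.174], [-0.998, 0.0, -0.068]]
contact_force: [-0.2, -0.3, -0.1]
finger_gap: 0.487
```

```bash
python3 - <<'E'
from h import *
R=r.sense()["ee_rot"];p=np.array([*ch(28,0),297])+18.7*R[:,0];to(p,-10.3)
E
```

```text
dp [ 2.28 -0.08  0.01] spin 0.05 jaw -10.1 tcp [643.4  76.9 346.5] t 20.13 F [-0.2 -0.3 -0.1] gap 41.6
```

Call:
{"api": "apply_moves", "payload": {
  "increments": [
    {"dp": [0.8,-0.05,0],"spin": 0,"grip": 42},
    {"dp": [1.6,-0.08,0],"spin": 0,"grip": 42},
    {"dp": [2.2,-0.08,0],"spin": 0,"grip": 42},
    {"dp": [2.2,-0.08,0],"spin": 0,"grip": 42}
  ]
}}

```text
clock: 20.47
eef_pos: [636.5, 75.6, 275.8]
ee_rot: [[-0.075, 0.174, 0.982], [0.012, 0.985, -0.174], [-0.997, -0.002, -0.076]]
contact_force: [-0.5, -0.8, -0.4]
finger_gap: 0.486
```

Call:
{"api": "apply_moves", "payload": {
  "increments": [
    {"dp": [0,0,0],"spin": 0,"grip": 5},
    {"dp": [0,0,0],"spin": 0,"grip": 5},
    {"dp": [0,0,0],"spin": 0,"grip": 5},
    {"dp": [0,0,0],"spin": 0,"grip": 5}
  ],
  "force": 45
}}

```text
clock: 20.8
eef_pos: [637.1, 75.2, 276.8]
ee_rot: [[-0.073, 0.175, 0.982], [0.012, 0.985, -0.174], [-0.997, -0.001, -0.074]]
contact_force: [0.8, -0.3, -1.3]
finger_gap: 0.125
```

```bash
python3 - <<'E'
from h import *
print(r.sense()["finger_gap"]);t=lid();arc(np.r_[t,np.arange(t-.05,-.02,-.05)])
E
```

```text
0.1254880050643809
theta 1.265 rad 213.6 F [ 0.8 -0.3 -1.3] t 20.8
1.27 [-0.05  0.01 -0.02]
1.22 [ 0.09  0.01 -0.35]
1.17 [ 0.23  0.01 -0.68]
1.12 [ 0.4   0.01 -1.  ]
1.07 [ 0.58  0.02 -1.3 ]
1.02 [ 0.77  0.02 -1.61]
0.97 [ 0.98  0.02 -1.9 ]
0.92 [ 1.21  0.02 -2.18]
0.87 [ 1.45  0.02 -2.44]
0.82 [ 1.7   0.02 -2.7 ]
0.77 [ 1.96  0.02 -2.94]
0.72 [ 2.24  0.03 -3.17]
0.67 [ 2.52  0.03 -3.39]
0.62 [ 2.82  0.03 -3.59]
0.57 [ 3.13  0.03 -3.77]
0.52 [ 3.44  0.03 -3.94]
0.47 [ 3.77  0.03 -4.1 ]
0.42 [ 4.1   0.03 -4.23]
0.37 [ 4.43  0.03 -4.36]
0.32 [ 4.78  0.03 -4.46]
0.27 [ 5.13  0.04 -4.55]
0.22 [ 5.48  0.04 -4.61]
0.17 [ 5.83  0.04 -4.67]
0.12 [ 6.19  0.04 -4.7 ]
0.07 [ 6.55  0.04 -4.72]
0.02 [ 6.91  0.04 -4.71]
```

Call:
{"api": "apply_moves", "payload": {
  "increments": [
    {"dp": [0.1,0,-0.34],"spin": 0,"grip": 5},
    {"dp": [0.26,0,-0.67],"spin": 0,"grip": 5},
    {"dp": [0.43,0,-0.99],"spin": 0,"grip": 5},
    {"dp": [0.61,0,-1.3],"spin": 0,"grip": 5},
    {"dp": [0.8,0,-1.6],"spin": 0,"grip": 5}
  ]
}}

```text
clock: 21.22
eef_pos: [589.9, 84.2, 257.9]
ee_rot: [[-0.068, 0.175, 0.982], [0.013, 0.985, -0.175], [-0.998, 0.001, -0.069]]
contact_force: [4.4, 1.9, -0.6]
finger_gap: 0.122
```

```bash
python3 - <<'E'
from h import *
t=lid();arc(np.r_[t,np.arange(t-.05,-.02,-.05)])
E
```

```text
theta 1.023 rad 214.9 F [ 4.4  1.9 -0.6] t 21.2167
1.02 [-0.01 -0.   -0.  ]
0.97 [ 0.2 -0.  -0.3]
0.92 [ 0.42 -0.   -0.58]
0.87 [ 0.66 -0.   -0.85]
0.82 [ 0.9   0.   -1.11]
0.77 [ 1.16  0.   -1.36]
0.72 [ 1.44  0.   -1.59]
0.67 [ 1.72  0.   -1.81]
0.62 [ 2.01  0.   -2.01]
0.57 [ 2.32  0.   -2.2 ]
0.52 [ 2.63  0.   -2.38]
0.47 [ 2.95  0.01 -2.53]
0.42 [ 3.28  0.01 -2.68]
0.37 [ 3.62  0.01 -2.8 ]
0.32 [ 3.96  0.01 -2.91]
0.27 [ 4.31  0.01 -3.  ]
0.22 [ 4.66  0.01 -3.07]
0.17 [ 5.01  0.01 -3.13]
0.12 [ 5.37  0.01 -3.17]
0.07 [ 5.73  0.01 -3.19]
0.02 [ 6.08  0.01 -3.19]
```

Tracks the arc exactly; I'll chain two calls.

Call:
{"api": "apply_moves", "payload": {
  "increments": [
    {"dp": [0.2,0,-0.3],"spin": 0,"grip": 5},
    {"dp": [0.42,0,-0.58],"spin": 0,"grip": 5},
    {"dp": [0.66,0,-0.85],"spin": 0,"grip": 5},
    {"dp": [0.9,0,-1.11],"spin": 0,"grip": 5},
    {"dp": [1.16,0,-1.36],"spin": 0,"grip": 5}
  ]
}}

```text
clock: 21.63
eef_pos: [549.0, 92.1, 227.8]
ee_rot: [[-0.062, 0.176, 0.982], [0.013, 0.984, -0.175], [-0.998, 0.002, -0.064]]
contact_force: [1.6, 1.2, 1.7]
finger_gap: 0.12
```

Call:
{"api": "apply_moves", "payload": {
  "increments": [
    {"dp": [0.28,0,-0.23],"spin": 0,"grip": 5},
    {"dp": [0.56,0,-0.45],"spin": 0,"grip": 5},
    {"dp": [0.85,0,-0.65],"spin": 0,"grip": 5},
    {"dp": [1.16,0,-0.84],"spin": 0,"grip": 5},
    {"dp": [1.47,0,-1.02],"spin": 0,"grip": 5}
  ]
}}

```text
clock: 22.05
eef_pos: [516.7, 98.2, 187.2]
ee_rot: [[-0.06, 0.176, 0.983], [0.014, 0.984, -0.175], [-0.998, 0.003, -0.061]]
contact_force: [-1.6, 1.8, 1.6]
finger_gap: 0.119
```

```bash
python3 - <<'E'
from h import *
t=lid();arc(np.r_[t,np.arange(t-.05,-.02,-.05)])
E
```

```text
theta 0.54 rad 215.2 F [-1.6  1.8  1.6] t 22.05
0.54 [ 0.   -0.02  0.  ]
0.49 [ 0.32 -0.02 -0.16]
0.44 [ 0.65 -0.03 -0.31]
0.39 [ 0.98 -0.03 -0.45]
0.34 [ 1.32 -0.03 -0.56]
0.29 [ 1.66 -0.03 -0.66]
0.24 [ 2.01 -0.03 -0.74]
0.19 [ 2.36 -0.03 -0.81]
0.14 [ 2.72 -0.03 -0.86]
0.09 [ 3.08 -0.03 -0.89]
0.04 [ 3.43 -0.03 -0.9 ]
-0.01 [ 3.79 -0.03 -0.89]
```

Call:
{"api": "apply_moves", "payload": {
  "increments": [
    {"dp": [0.32,0,-0.16],"spin": 0,"grip": 5},
    {"dp": [0.65,0,-0.31],"spin": 0,"grip": 5},
    {"dp": [0.98,0,-0.45],"spin": 0,"grip": 5},
    {"dp": [1.32,0,-0.56],"spin": 0,"grip": 5},
    {"dp": [1.66,0,-0.66],"spin": 0,"grip": 5}
  ]
}}

```text
clock: 22.47
eef_pos: [494.2, 102.5, 139.6]
ee_rot: [[-0.059, 0.176, 0.983], [0.015, 0.984, -0.176], [-0.998, 0.004, -0.06]]
contact_force: [-2.1, 1.3, 1.5]
finger_gap: 0.121
```

Call:
{"api": "apply_moves", "payload": {
  "increments": [
    {"dp": [0.3,0,-0.07],"spin": 0,"grip": 5},
    {"dp": [0.6,0,-0.13],"spin": 0,"grip": 5},
    {"dp": [0.9,0,-0.18],"spin": 0,"grip": 5},
    {"dp": [1.15,0,-0.2],"spin": 0,"grip": 5},
    {"dp": [1.3,0,-0.21],"spin": 0,"grip": 5}
  ]
}}

```text
clock: 22.88
eef_pos: [484.5, 104.4, 100.0]
ee_rot: [[-0.061, 0.176, 0.982], [0.015, 0.984, -0.176], [-0.998, 0.004, -0.063]]
contact_force: [-3.8, 0.7, 1.1]
finger_gap: 0.121
```

```bash
python3 - <<'E'
from h import *
t=lid();arc(np.r_[t,np.arange(t-.03,-.04,-.03)])
E
```

```text
theta 0.105 rad 216.0 F [-3.8  0.7  1.1] t 22.8833
0.11 [ 0.   -0.03  0.03]
0.08 [ 0.22 -0.03  0.02]
0.05 [ 0.43 -0.04  0.01]
0.02 [ 0.65 -0.04  0.01]
-0.01 [ 0.86 -0.04  0.02]
```

Call:
{"api": "apply_moves", "payload": {
  "increments": [
    {"dp": [0.2,0,0],"spin": 0,"grip": 5},
    {"dp": [0.4,0,0],"spin": 0,"grip": 5},
    {"dp": [0.55,0,0],"spin": 0,"grip": 5},
    {"dp": [0.68,0,0],"spin": 0,"grip": 5},
    {"dp": [0.75,0,0],"spin": 0,"grip": 5}
  ]
}}

```text
clock: 23.3
eef_pos: [482.2, 104.8, 76.5]
ee_rot: [[-0.063, 0.176, 0.982], [0.015, 0.984, -0.175], [-0.998, 0.004, -0.065]]
contact_force: [-5.1, 0.7, 1.1]
finger_gap: 0.123
```

Call:
{"api": "apply_moves", "payload": {
  "increments": [
    {"dp": [0.07,0,0],"spin": 0,"grip": 5},
    {"dp": [0.14,0,0],"spin": 0,"grip": 5},
    {"dp": [0.14,0,0],"spin": 0,"grip": 5}
  ]
}}

```text
clock: 23.55
eef_pos: [481.9, 104.8, 72.0]
ee_rot: [[-0.063, 0.176, 0.982], [0.015, 0.984, -0.176], [-0.998, 0.004, -0.065]]
contact_force: [-3.2, -0.2, -0.6]
finger_gap: 0.125
```

```bash
python3 - <<'E'
from h import *
t=lid()
E
```

```text
theta -0.025 rad 216.7 F [-3.2 -0.2 -0.6] t 23.55
```

Call:
{"api": "apply_moves", "payload": {
  "increments": [
    {"dp": [0.06,0,0],"spin": 0,"grip": 5},
    {"dp": [0.12,0,0],"spin": 0,"grip": 5},
    {"dp": [0.15,0,0],"spin": 0,"grip": 5}
  ]
}}

```text
clock: 23.8
eef_pos: [482.1, 104.9, 71.4]
ee_rot: [[-0.062, 0.176, 0.982], [0.015, 0.984, -0.176], [-0.998, 0.004, -0.063]]
contact_force: [-15.6, -1.6, 48.3]
finger_gap: 0.12
```

Call:
{"api": "apply_moves", "payload": {
  "increments": [
    {"dp": [0.05,0,0],"spin": 0,"grip": 5},
    {"dp": [0.1,0,0],"spin": 0,"grip": 5},
    {"dp": [0.1,0,0],"spin": 0,"grip": 5}
  ]
}}

```text
clock: 24.05
eef_pos: [482.1, 104.9, 71.6]
ee_rot: [[-0.06, 0.176, 0.983], [0.015, 0.984, -0.176], [-0.998, 0.004, -0.062]]
contact_force: [-12.2, -1.2, 32.2]
finger_gap: 0.124
```

```bash
python3 - <<'E'
from h import *
t=lid()
W,loc,im=seek("scene","pics/s5.png",(110,310,180,500))
q=(abs(loc[...,1])<100)&(abs(loc[...,0])<70)&(W[...,2]>80)&(W[...,2]<160)
A=np.c_[loc[q],np.ones(q.sum())];print(q.sum(),np.linalg.lstsq(A,W[q][:,2],rcond=None)[0],np.median(W[q][:,2]))
z=np.load("scene0.npz");W=world(z["d"],r.camera_info("scene"));print("before",np.linalg.lstsq(A,W[q][:,2],rcond=None)[0],np.median(W[q][:,2]))
E
```

```text
theta -0.027 rad 216.6 F [-12.2  -1.2  32.2] t 24.05
3172 [-1.77971942e-02  1.71812417e-03  1.04013739e+02] 103.62135793223038
before [2.63820701e-02 9.21975363e-04 1.05690639e+02] 103.67616648173004
```

View pics/s5.png

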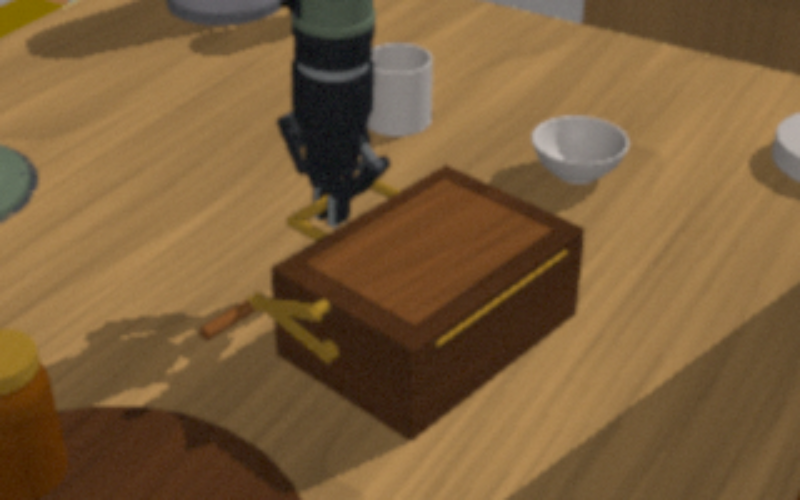

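The lid is flat shut and the stay is folded. Contact force is the lid seated on the rim. Releasing and retreating.

Call:
{"api": "apply_moves", "payload": {
  "increments": [
    {"dp": [-0.08,0,0],"spin": 0,"grip": 8},
    {"dp": [-0.08,0,0],"spin": 0,"grip": 25},
    {"dp": [-0.08,0,0],"spin": 0,"grip": 42},
    {"dp": [-0.08,0,0],"spin": 0,"grip": 42}
  ]
}}

```text
clock: 24.43
eef_pos: [483.6, 104.7, 74.0]
ee_rot: [[-0.058, 0.176, 0.983], [0.015, 0.984, -0.176], [-0.998, 0.004, -0.059]]
contact_force: [0.3, 0.4, -0.0]
finger_gap: 0.488
```

Call:
{"api": "apply_moves", "payload": {
  "increments": [
    {"dp": [-0.4,0,-0.02],"spin": 0,"grip": 42},
    {"dp": [-1.2,0,-0.07],"spin": 0,"grip": 42},
    {"dp": [-2.2,0,-0.14],"spin": 0,"grip": 42},
    {"dp": [-3.4,0,-0.2],"spin": 0,"grip": 42},
    {"dp": [-4.4,0,-0.3],"spin": 0,"grip": 42}
  ]
}}

```text
clock: 24.85
eef_pos: [483.3, 104.2, 207.8]
ee_rot: [[-0.056, 0.176, 0.983], [0.015, 0.984, -0.176], [-0.998, 0.004, -0.058]]
contact_force: [1.7, -0.4, 0.3]
finger_gap: 0.49
```

Call:
{"api": "apply_moves", "payload": {
  "increments": [
    {"dp": [0,0,0],"spin": 0,"grip": 42},
    {"dp": [0,0,0],"spin": 0,"grip": 42}
  ]
}}

```text
clock: 25.02
eef_pos: [485.5, 104.3, 209.5]
ee_rot: [[-0.051, 0.176, 0.983], [0.015, 0.984, -0.176], [-0.999, 0.006, -0.053]]
contact_force: [0.3, 0.1, -0.7]
finger_gap: 0.493
```

```bash
python3 - <<'E'
from h import *
for n in("scene","side"):
    ci=r.camera_info(n);z=np.load(n+"0.npz");A=world(z["d"],ci);B,loc,im=seek(n)
    q=(abs(loc[...,1])<100)&(loc[...,0]>-70)&(loc[...,0]<70)&(A[...,2]>90)&(A[...,2]<115)&(B[...,2]<150)
    for s in(-1,1):
        m=q&(loc[...,0]*s>25);print(n,"lid dz",s,np.mean(B[m][:,2]-A[m][:,2]).round(2))
    for nm,c in(("jar",(430,-270)),("mug",(358,424)),("bowl",(605,421))):
        m=(np.hypot(A[...,0]-c[0],A[...,1]-c[1])<60)&(A[...,2]>20);print(nm,np.abs(B[m]-A[m]).mean().round(2))
print(r.sense()["contact_force"].round(1),r.sense()["clock"])
r.finish_job()
E
```

```text
scene lid dz -1 0.01
scene lid dz 1 0.01
jar 4.33
mug 34.81
bowl 5.49
side lid dz -1 -0.09
side lid dz 1 0.06
jar 4.32
mug 7.1
bowl 75.84
[ 0.1 -0.4 -0.5] 25.1167
the job is handed in; nothing more can be done
```

I carried out every step in the order asked and handed the job in at about 25 s of the 72 s allowed. I raised the lid by its pull and pushed the stay over centre until it locked. I then set the tin flat in the empty bay, broke the knee by its handle and lowered the lid by the pull until it was shut.

**Last checks**
- **Stay lock:** the handle's position in the wrist picture fits the over-centre stop better than dead straight. The push ended against about 38 N.
- **Tin:** its top was level at 78 mm, as it should be on the bay floor, and its centre was about 14 mm to the front of the bay's centre.
- **Lid:** its height is within 0.1 mm of the shut lid at the start, in both cameras.
- **Robot:** it was clear of everything, with contact force near zero.

**Checks that failed or disagreed**
- **Jar, mug and bowl:** the automatic before-and-after comparison was not clean. The jar differed by about 4 mm in both views; the mug and bowl differed by 5–7 mm in one view and by 35 mm and 76 mm in the other. I put this down to depth noise at edges and the arm blocking the view, but I didn't verify it. The robot was never moved near the mug or bowl, passed well above the jar, and in the pictures none of them looked moved.
- **Seating the lid:** pressing it home peaked at about 48 N at the fingertips. That is over the 40 N limit for the arm and gripper body, but this was the fingers holding the pull.
- **Tool tilt:** the tool drifted up to about 4.5° off vertical over the job, with no visible effect.

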